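Check the lid switch of a toothbrush dryer, load it and shut it

ROBOT

A 7-joint arm with a two-finger parallel gripper is mounted at the origin on the work surface. World frame = base frame: x ahead of the robot, y to its left, z up, the work surface at z = 0. Lengths are in m, angles in rad, forces in N, time in s.
With the tool pointing down it reaches from about 0.4 to 0.85 m from the base axis. Payload 4.5 kg.
Tool frame: the origin (TCP) lies on the centre line of the jaws, within the pads' length; the fingertips stand 11 mm ahead of it and the grasp point (between the pads) lies 8 mm behind it; z points along the fingers, x is the direction in which the jaws open and shut, and the axes are right-handed (so a half turn about z gives the same grasp; the last joint's range is limited). The gripper opens to 88 mm and grips with 3 to 60 N. Pads are 18 mm wide; open, the fingers measure 123 mm over their backs; the gripper's body (75 mm by 187 mm) begins 45 mm behind the grasp point.
Start: joints at [1.279, 0.689, -0.195, 1.565, 0.157, 0.902, -0.215], TCP at [0.2, -0.592, 0.25] pointing down, gripper open.
Joint ranges: [-3.01, 3.01], [-0.46, 2.08], [-1.47, 1.51], [0.13, 2.56], [-1, 4.14], [0.04, 2.09], [-2.66, 2.66]. Speed limits (rad/s): [2.57, 2.57, 3.14, 3.14, 3.14, 3.14, 3.14].

INTERFACE

Orientations are given as a unit quaternion [x, y, z, w].
In Python, from plant import r, vision, order, nets gives the robot as it stands.
- The arm moves only by the tool send_rows, never from a script. Its argument "series" is a list of rows, each an object with "delta_pos": the shift along the tool's x, y, z in cm, a list of three; "turn": the turn about the tool's z in degrees; "jaw": the closure, from 0 (fully open) to 1 (shut). In form: [{"delta_pos": [x, y, z], "turn": turn, "jaw": jaw}, ...]. A call has 1 to 8 rows; each row is the pose to reach, as a shift and turn from the pose commanded when the call began, along the tool's axes at that moment; what a row does not reach only later rows make up. A row lasts 1/12 s, in which the tool goes at most 41.7 mm and 7.16 degrees, less where a joint would pass 70% of its speed; a pose out of reach is approached as far as the arm can. A call with a gripper value outside its range is refused whole. The fingers move at their own pace and stop on an object; "force" is the grip in N (left out, the last holds). Time passes only in rows, so rows that repeat a pose let the fingers close. It gives the time, the measured TCP pose, the force and the opening at its end, in the units of the state.
- r.get_state(): the state, without advancing time (a new reading comes with each control period).
- vision.snapshot(name): name is "side" or "top"; returns the picture (384x512x3 uint8, blue, green, red); there is no depth.
- vision.camera_params(name): a dict with "intrinsics" (3x3 intrinsics, pixels), "extrinsics" (4x4, takes a point from world to camera coordinates). Camera axes: x right, y down, z forward; pixel columns grow to the right and rows downward; lengths in m; the calibration is good to about 2 mm. A picture is of the moment at which its call begins. camera_params takes no time and is no camera call.
- order.finish_job(): hands the job in, once; it reports no verdict.
Trained networks look in the newest picture that a camera, given by its name, has taken for a name from the list of things; names that differ only in an ending like _2 or _b are one class to them, and where a whole thing is asked for, a point or a joint stands for the part that bears it (a point fixed in the world has none). Each returns a list of dicts, best first, with "score" (0 to 1); they miss things now and then, are a little off and sometimes report something else, mostly with a low value. They report only what shows in the picture. A call takes as long as a camera call. They do not tell look-alikes from the thing itself.
- nets.boxes_of(camera, label): "location" ([row, column] as shares, 0 to 1, of the picture: columns of its width, rows of its height, amid what is visible of it).
- nets.trace(camera, label): "region" (384x512 bool, what is visible of it) and "location" ([row, column] as shares, 0 to 1, of the picture: columns of its width, rows of its height, amid what is visible of it).
The state is a dict: "clock": time; "q": joint angles; "qd": joint speeds; "joint_torque": joint torques, N m; "tool_pos": TCP position; "eef_rot": TCP orientation; "contact_force": force on the tool from outside, world axes, zero at the start; "moment": the same for the moment, N m; "opening": opening from 0.0 (shut) to 1.0 (fully open).
Only numpy, scipy, OpenCV 4.12 (cv2) and the standard library are available. Lean on these libraries where they do the work, as an engineer would, in place of code of your own. Each camera call takes 0.05 s, during which the arm holds its last target.

TASK

The toothbrush dryer on the shelf has been failing to start, so check its lid switch before you use it: with the lid still open, press the roller lever down with a fingertip just until the switch clicks, no deeper, hold it there for a second and let it spring right back up. Put the mint-green toothbrush cover into the dryer's tray, before or after the check, and then shut the lid gently and fully, so that the lid itself keeps the switch pressed. Leave the bowl, mug, pill organiser and mirror where they are.

Things in the scene. Friction and masses are not known exactly. Their poses are not given: they have to be found in the camera images.
- dryer: warm-air toothbrush dryer, a white plastic box fixed to the shelf, 200 (x) x 140 (y) x 60 mm high to its rim, walls 8 mm; origin at the centre of its underside, z up. The open tray takes its -x part (inside x -92 to +32, y -62 to +62 mm); a well at the +x end (x +40 to +92 mm) holds the lid switch. The lid is hinged along the top of the -y side and stands open there
- tray (a point): centre of the tray's inner floor (124 x 124 mm, 42 mm deep below the rim, 18 mm above the dryer's underside); axes as the dryer's
- switch (a joint): angle of the lid switch's roller lever, rad: 0 = free, up; pressing the roller down increases it; it clicks at 0.16; 0.26 is as deep as it may go (deeper is harmful overtravel); 0.32 = hard on the switch case. Spring-returned: at the roller about 1.0 N to start it, 2.3 N at the click, 3.2 N at 0.26, 3.7 N at the end, rising evenly without a step at the click
- roller (a point): centre of the grey roller (10 mm diameter, 6 mm wide, axle along the dryer's x) at the tip of the lever; moves with it. Free, it is at dryer x +66, y +40, z 87 mm, its top 5 mm higher (32 mm above the rim, the highest thing at that end). Pressed from above, it has sunk 7.2 mm at the click, 9.3 mm at 0.205 rad, 11.9 mm at 0.26 rad, 14.8 mm at the end
- pivot (a point): pivot of the steel lever, on top of the black switch case (17.5 x 49 x 24 mm, its top 64 mm above the dryer's underside); at dryer x +66, y -4, z 67 mm. The lever, 48 mm long, points from here to the dryer's +y and, free, slopes up 0.32 rad to the roller
- lid (a joint): opening angle of the lid, rad: 0 = shut on the rim, 1.57 = upright, 1.85 = open stop; starts open. A stiff friction hinge (about 0.35 Nm; the lid weighs 0.2 kg) keeps it where it is left, also shut. Pushing it takes about 2 to 4 N at the free edge, some 2 N more over the last 0.08 rad, where a rib under the lid meets the roller; shut, the rib holds the switch at about 0.2 rad
- lid_hinge (a point): middle of the lid's hinge line, which runs along the dryer's x; at dryer x 0, y -70, z 60 mm
- lid_edge (a point): middle of the free edge of the lid's outer face. The lid is a white shell 200 mm long (dryer x), 140 mm from hinge line to free edge, 33 mm deep, with a finger tab 50 mm wide standing 11 mm out of the free edge. Shut, this point is at dryer x 0, y +70, z 93 mm and the flat outer face looks up; open, the outer face looks to the dryer's -y side, away from the tray
- cover: mint-green hard silicone toothbrush-head cover, a rounded bar 75 (x) x 28 (y) x 24 mm high, narrowing to 22 mm at its +x end, about 30 g, lying loose on the shelf; origin at the centre of its underside
- bowl: small white ceramic bowl holding hairpins, 104 mm across, 40 mm high, loose; origin at the centre of its underside; leave alone
- mug: steel mug, 76 mm across, 88 mm high, handle at its +y side, loose; origin at the centre of its underside; leave alone
- organiser: white plastic weekly pill organiser with seven flaps, 46 x 182 x 29 mm, loose; origin at the centre of its underside; leave alone
- mirror: folding plastic mirror standing part-open like a book, two leaves 100 wide x 150 mm high, loose; origin at the foot of its hinge; leave alone
Not all that is in view belongs to the job. Of the things like the cover, leave any that is black, orange or purple; of the rest the larger one is meant.

How it is judged:
By the outcome, as a careful person would: the job done as asked, in the order asked, and still so for the second after the job is handed in, with the robot touching nothing.
It also fails if it takes over 67 s, if anything falls off the work surface, if the arm or the gripper's body presses on something with over 40 N, if the wrist force passes 120 N, or if a joint passes its speed limit or range.

## Working session

There is one attempt and no reset: what is moved stays moved. The work goes in short steps, Python scripts to look and compute and a tool call to move; the robot and the scene stay as the last step left them, time stands still between calls to the robot, and variables do not carry over. Pictures are saved under pics/ and viewed, and the job is handed in when it is done.

Besides the shell and the picture viewer there is one more tool, called after ">>>" by a JSON object that holds its "name" and its "arguments", one argument or row to a line. send_rows: Moves the arm, as the interface text tells. Its arguments: {"type":"object","properties":{"series":{"type":"array"},"force":{"type":"number"}},"required":["series"]}

```bash
ls; mkdir -p pics; python3 - <<'E'
from plant import r, vision, order, nets
import cv2
for n in ("side","top"):
    im=vision.snapshot(n); cv2.imwrite(f"pics/{n}0.png",im)
    p=vision.camera_params(n); print(n,p)
print(r.get_state())
E
```

```text
pics
side {'intrinsics': array([[495.54097654,   0.        , 250.65512913],
       [  0.        , 495.54097654, 195.89647809],
       [  0.        ,   0.        ,   1.        ]]), 'extrinsics': array([[-0.81999888, -0.57215903,  0.01535824,  0.4672395 ],
       [-0.37132334,  0.51136497, -0.7749999 ,  0.27681446],
       [ 0.43556952, -0.64120192, -0.63177471,  1.35067301],
       [ 0.        ,  0.        ,  0.        ,  1.        ]])}
top {'intrinsics': array([[416.84419103,   0.        , 245.03589431],
       [  0.        , 416.84419103, 186.24866564],
       [  0.        ,   0.        ,   1.        ]]), 'extrinsics': array([[-0.01540466, -0.99979561, -0.01309327,  0.01128946],
       [-0.98853676,  0.01719555, -0.14999796,  0.57253247],
       [ 0.15019245,  0.01063252, -0.9885996 ,  1.46118305],
       [ 0.        ,  0.        ,  0.        ,  1.        ]])}
{'clock': 0.1, 'q': array([ 1.27880867,  0.68992723, -0.1945516 ,  1.56621714,  0.15730459,
        0.90248989, -0.21506926]), 'qd': array([-1.34371241e-03, -3.75446441e-03, -2.49460854e-03, -1.87750593e-03,
       -3.91385693e-05, -6.31865208e-04, -1.87045310e-03]), 'joint_torque': array([-3.49043272e-03, -5.28507328e+01, -1.27115417e+00, -1.53837758e+01,
       -5.24481351e-02,  2.03860611e-03,  5.52088704e-05]), 'tool_pos': array([ 0.19983805, -0.5916214 ,  0.24898019]), 'eef_rot': array([ 8.12458832e-01, -5.83017981e-01, -6.97224755e-04, -4.39551477e-04]), 'contact_force': array([1.61200657, 0.47112499, 0.77039145]), 'moment': array([-0.0226952 ,  0.0311665 ,  0.03713672]), 'opening': 0.9997636230338339}
```

View pics/side0.png

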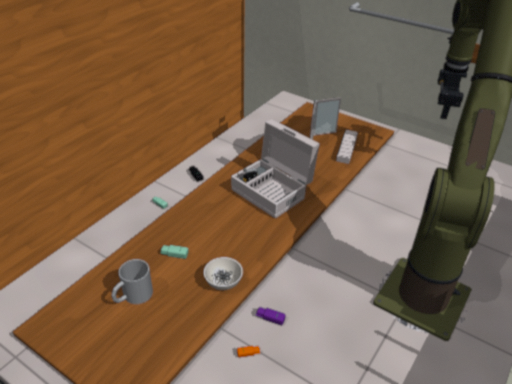

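View pics/top0.png

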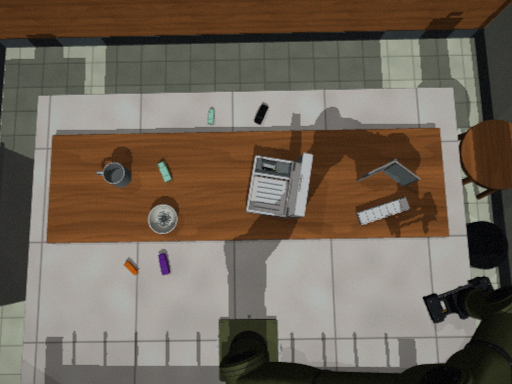

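```bash
cat > h.py <<'E'
import numpy as np, cv2
from plant import r, vision, order, nets
def P(n):
    p=vision.camera_params(n); return p["intrinsics"]@p["extrinsics"][:3]
def proj(n,X):
    X=np.atleast_2d(X); h=np.c_[X,np.ones(len(X))]@P(n).T; return h[:,:2]/h[:,2:]
def tri(a,b): # a side px(col,row), b top
    X=cv2.triangulatePoints(P("side"),P("top"),np.float64(a).reshape(2,1),np.float64(b).reshape(2,1)); return (X[:3]/X[3]).ravel()
def onz(n,px,z):
    M=P(n); H=np.c_[M[:,0],M[:,1],M[:,2]*z+M[:,3]]
    v=np.linalg.solve(H,[px[0],px[1],1]); return v[:2]/v[2]
def px(d): return np.array([d["location"][1]*512,d["location"][0]*384])
E
python3 - <<'E'
from h import *
ims={n:vision.snapshot(n) for n in("side","top")}
for l in ["cover","dryer","tray","roller","pivot","lid_hinge","lid_edge","bowl","mug","organiser","mirror"]:
    for n in("side","top"):
        print(l,n,[(px(d).round(1).tolist(),round(d["score"],2)) for d in nets.boxes_of(n,l)[:6]])
cv2.imwrite("pics/sd.png",cv2.resize(ims["side"][110:225,220:330],None,fx=5,fy=5,interpolation=2))
cv2.imwrite("pics/td.png",cv2.resize(ims["top"][140:230,235:325],None,fx=6,fy=6,interpolation=2))
print(r.get_state()["clock"])
E
```

```text
cover side [([173.4, 250.9], 0.79), ([269.6, 315.5], 0.75), ([246.6, 350.0], 0.64), ([195.0, 169.2], 0.55), ([160.0, 198.9], 0.49)]
cover top [([260.4, 113.4], 0.71), ([131.8, 265.9], 0.58), ([210.6, 115.7], 0.55), ([165.1, 265.7], 0.44), ([167.6, 172.7], 0.43)]
dryer side [([277.5, 171.7], 0.98)]
dryer top [([282.2, 187.6], 0.94), ([395.9, 172.7], 0.58), ([300.4, 185.7], 0.22)]
tray side [([277.6, 174.0], 0.92), ([225.8, 270.9], 0.39), ([347.9, 145.5], 0.24)]
tray top [([280.0, 186.5], 0.83)]
roller side [([277.3, 172.2], 0.44), ([175.3, 249.7], 0.19)]
roller top []
pivot side [([278.4, 169.8], 0.61)]
pivot top [([278.9, 186.8], 0.93)]
lid_hinge side [([276.5, 172.4], 0.86)]
lid_hinge top [([280.1, 186.6], 0.93)]
lid_edge side [([289.3, 150.5], 0.67)]
lid_edge top [([300.0, 185.4], 0.88)]
bowl side [([222.6, 271.6], 0.88), ([135.4, 282.3], 0.42)]
bowl top [([165.5, 219.7], 0.58)]
mug side [([132.8, 282.9], 0.81), ([323.9, 116.7], 0.48)]
mug top [([112.6, 175.7], 0.66)]
organiser side [([348.0, 148.1], 0.91), ([277.1, 170.4], 0.27)]
organiser top [([384.6, 213.9], 0.82), ([116.8, 173.5], 0.19)]
mirror side [([174.4, 250.7], 0.66)]
mirror top [([395.6, 173.2], 0.97)]
1.3
```

View pics/sd.png

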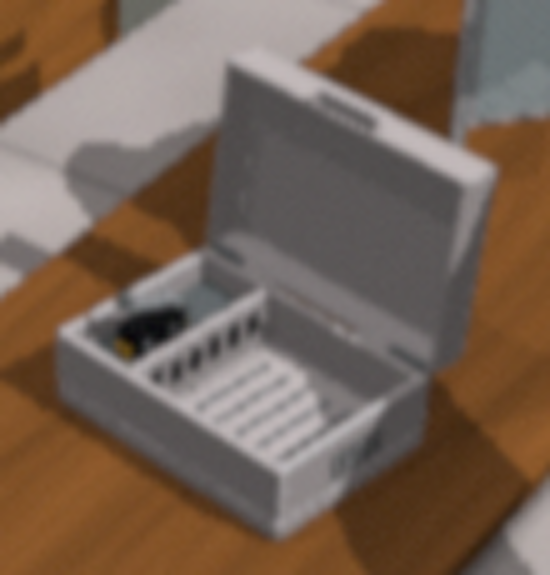

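View pics/td.png

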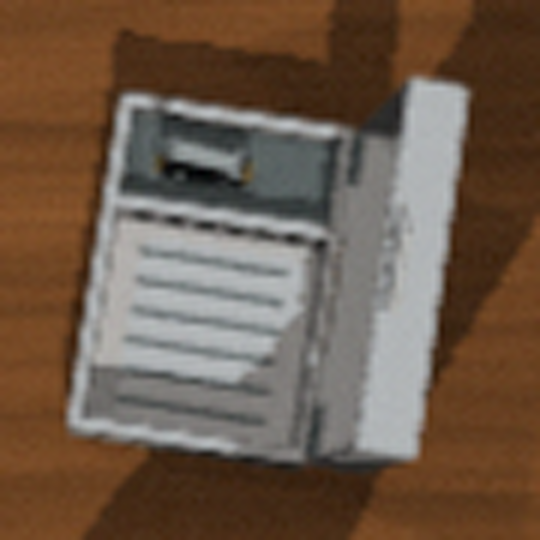

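```bash
cat >> h.py <<'E'
def D2W(p,X):
    c,s=np.cos(p[3]),np.sin(p[3]); X=np.atleast_2d(X)
    return X@np.array([[c,s,0],[-s,c,0],[0,0,1]])+p[:3]
def W2D(p,X):
    c,s=np.cos(p[3]),np.sin(p[3]); return (np.atleast_2d(X)-p[:3])@np.array([[c,-s,0],[s,c,0],[0,0,1]])
E
python3 - <<'E'
from h import *
from scipy.optimize import least_squares
cs=lambda u,v:((u+.5)/5-.5+220,(v+.5)/5-.5+110)
ct=lambda u,v:((u+.5)/6-.5+235,(v+.5)/6-.5+140)
S=[((.1,.07,.06),cs(60,335)),((-.1,.07,.06),cs(280,470)),((-.1,-.07,.06),cs(425,375)),((-.1,.07,0),cs(280,537)),((.1,.07,0),cs(65,398))]
T=[((.1,.07,.06),ct(120,92)),((-.1,.07,.06),ct(68,434)),((-.1,-.07,.06),ct(305,462)),((.1,-.07,.06),ct(352,125))]
def res(p):
    out=[]
    for n,L in(("side",S),("top",T)):
        out.append(proj(n,D2W(p,np.array([a for a,_ in L])))-np.array([b for _,b in L]))
    return np.concatenate(out).ravel()
f=least_squares(res,[.55,0,0,0],loss="soft_l1"); p=f.x;print(p,np.degrees(p[3]));print(res(p).reshape(-1,2).round(2))
np.save("dryer.npy",p)
# overlay
import numpy as np
im={n:vision.snapshot(n) for n in("side","top")}
segs=[]
def box(x0,x1,y0,y1,z):
    q=[(x0,y0,z),(x1,y0,z),(x1,y1,z),(x0,y1,z)]; return [(q[i],q[(i+1)%4]) for i in range(4)]
segs+=box(-.1,.1,-.07,.07,.06)+box(-.1,.1,-.07,.07,0)+box(-.092,.032,-.062,.062,.018)+[((.066,-.004,.067),(.066,.04,.087))]
for n,(x0,y0,k) in {"side":(220,110,5),"top":(235,140,6)}.items():
    w=90 if n=="top" else 110
    c=cv2.resize(im[n][y0:y0+w+5,x0:x0+w],None,fx=k,fy=k,interpolation=2)
    for a,b in segs:
        q=proj(n,D2W(p,[a,b])); q=((q-[x0,y0]+.5)*k-.5).round().astype(int)
        cv2.line(c,q[0].tolist(),q[1].tolist(),(0,0,255),1)
    cv2.imwrite(f"pics/fit_{n}.png",c)
# covers
for a,b in [((173.4,250.9),(165.5,171)),((160,198.9),(210.6,115.7)),((222.6,271.6),(164,219.7)),((135,282),(115,174))]:
    print(tri(a,b), onz("top",b,.012),onz("side",a,.012))
for n in("side","top"):
    for d in nets.trace(n,"cover"):
        m=d["region"]; ys,xs=np.nonzero(m); rc=cv2.minAreaRect(np.c_[xs,ys].astype(np.float32))
        print(n,px(d).round(1),round(d["score"],2),m.sum(),rc, im[n][m].mean(0).round())
x0,y0=(145,150);cv2.imwrite("pics/c_top.png",cv2.resize(im["top"][150:190,145:185],None,fx=12,fy=12,interpolation=2))
cv2.imwrite("pics/c_side.png",cv2.resize(im["side"][230:270,150:200],None,fx=12,fy=12,interpolation=2))
E
```

```text
[ 0.56453396 -0.08554641  0.0378162  -0.16738914] -9.590691291550836
[[-1.21 -1.26]
 [ 0.56  0.15]
 [ 1.16 -0.72]
 [-0.37  1.57]
 [-2.02  0.65]
 [-0.22  0.11]
 [-0.15 -0.78]
 [ 0.65  0.66]
 [ 0.64  0.4 ]]
[0.63509294 0.29128003 0.04229381] [0.63981938 0.29681181] [0.65797917 0.2707107 ]
[0.84484346 0.12670639 0.0236358 ] [0.84980513 0.12845415] [0.85450622 0.11679769]
[0.45755976 0.28978188 0.06816772] [0.4590564 0.299898 ] [0.49141096 0.25083756]
[0.6155933  0.45997255 0.08143676] [0.63183953 0.48482988] [0.66357492 0.42146453]
side [269.7 316.9] 0.86 313 ((270.23077392578125, 315.3461608886719), (28.04460906982422, 12.74754810333252), 11.309932708740234) [119.  44.  89.]
side [173.6 250.4] 0.85 257 ((174.0, 251.5), (11.0, 26.0), 90.0) [134. 154. 111.]
side [243.6 353.8] 0.5 214 ((247.97998046875, 350.3599853515625), (10.040916442871094, 22.76883888244629), 81.8698959350586) [ 20.  93. 181.]
top [165.3 266.7] 0.75 182 ((164.1154022216797, 264.076904296875), (20.984426498413086, 9.217458724975586), 78.69007110595703) [107.  41.  78.]
top [259.5 113.6] 0.72 154 ((261.20001220703125, 114.0999984741211), (7.60263204574585, 19.677400588989258), 26.56505012512207) [29. 28. 28.]
top [165.2 171.7] 0.49 147 ((164.41378784179688, 171.53448486328125), (20.240793228149414, 7.799204349517822), 68.19859313964844) [142. 159. 116.]
```

View pics/fit_side.png

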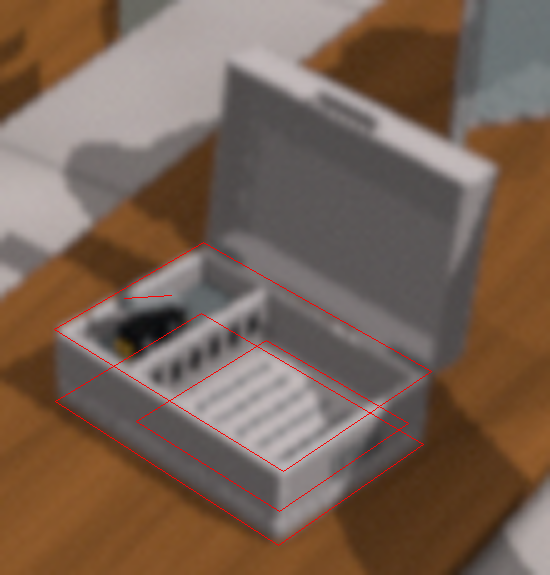

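View pics/fit_top.png

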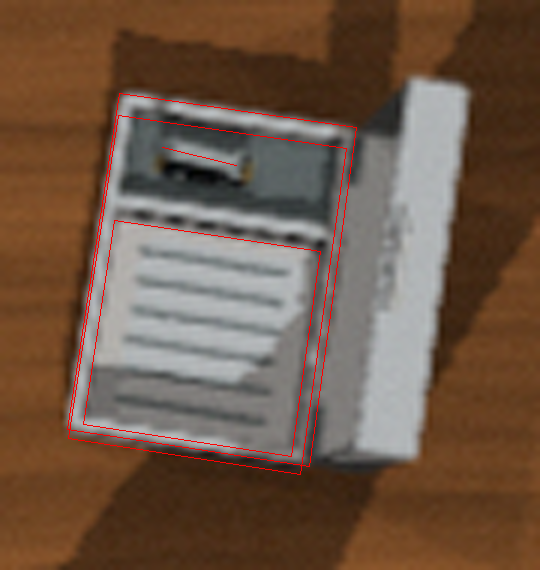

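View pics/c_top.png

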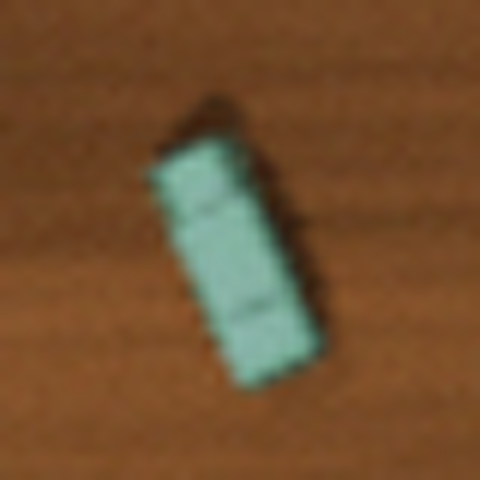

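View pics/c_side.png

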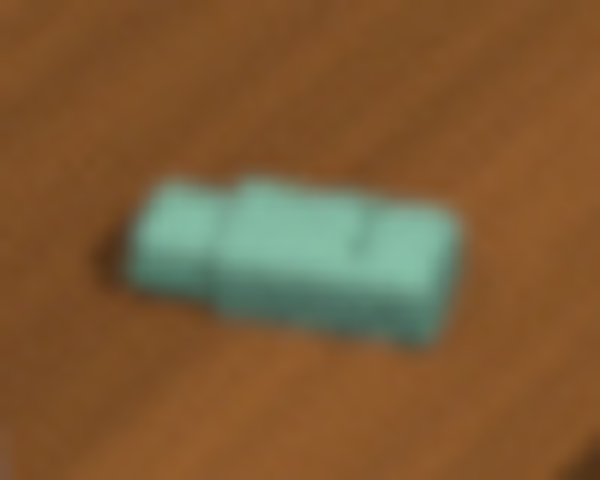

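```bash
python3 - <<'E'
from h import *
import numpy as np
im={}
for n in("side","top"):
    im[n]=np.mean([vision.snapshot(n).astype(float) for _ in range(4)],0).astype(np.uint8)
def grid(n,x0,y0,w,h,k,f):
    c=cv2.resize(im[n][y0:y0+h,x0:x0+w],None,fx=k,fy=k,interpolation=cv2.INTER_CUBIC)
    for x in range(x0,x0+w,10):
        X=int((x-x0+.5)*k); cv2.line(c,(X,0),(X,5),(0,255,255),1); cv2.putText(c,str(x),(X,15),0,.35,(0,255,255))
    for y in range(y0,y0+h,10):
        Y=int((y-y0+.5)*k); cv2.line(c,(0,Y),(5,Y),(0,255,255),1); cv2.putText(c,str(y),(7,Y),0,.35,(0,255,255))
    cv2.imwrite(f,c)
grid("side",228,155,80,60,10,"pics/sz.png")
grid("top",243,148,66,75,8,"pics/tz.png")
E
```

```text
(no output)
```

View pics/sz.png

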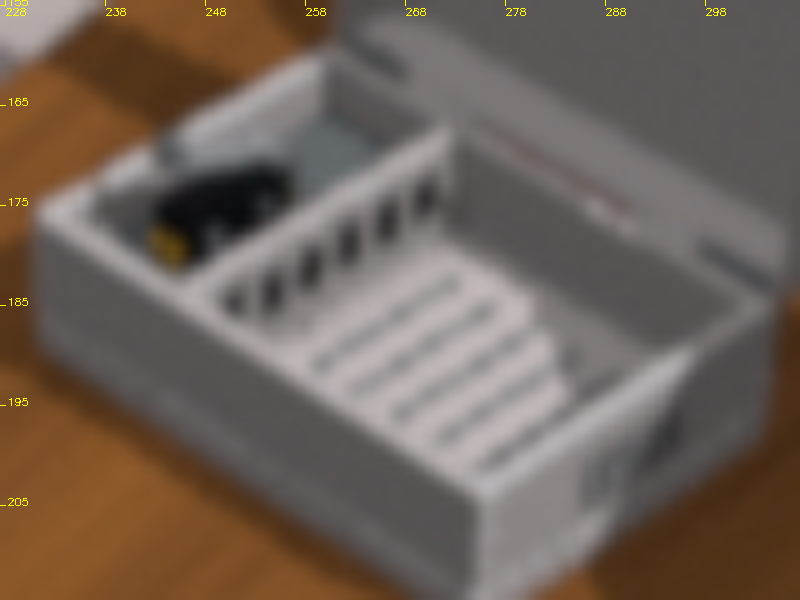

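View pics/tz.png

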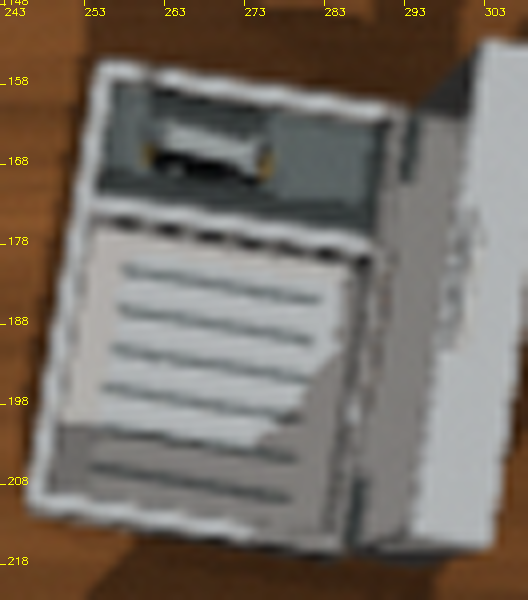

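```bash
python3 - <<'E'
from h import *
from scipy.optimize import least_squares
S=[((.1,.07,.06),(231.3,175.7)),((-.1,.07,.06),(275.8,204.2)),((-.1,-.07,.06),(305,184.5)),((.1,-.07,.06),(259.7,160)),((.1,.07,0),(231.3,189.7)),((-.1,.07,0),(275.6,216.9)),((-.1,-.07,0),(304,199)),((.036,-.062,.06),(272,168)),((.036,.062,.06),(247.5,182.5))]
T=[((.1,.07,.06),(254.6,155.3)),((-.1,.07,.06),(245.9,211.5)),((-.1,-.07,.06),(285.6,216.5)),((.1,-.07,.06),(291.5,161)),((.036,.062,.06),(255.4,173.4)),((.036,-.062,.06),(288.5,177.9))]
def mk(L,n,p): return (proj(n,D2W(p,np.array([a for a,_ in L])))-np.array([b for _,b in L]))
for nm,ss in (("both",(("side",S),("top",T))),("side",(("side",S),)),("top",(("top",T),))):
    f=least_squares(lambda p:np.concatenate([mk(L,n,p) for n,L in ss]).ravel(),[.55,0,0,0],loss="soft_l1"); print(nm,f.x,f.cost)
    if nm=="both":
        p=f.x;np.save("dryer.npy",p); print(f.fun.reshape(-1,2).round(1))
        print("roller",D2W(p,[[.066,.04,.087]]),proj("side",D2W(p,[[.066,.04,.087]])),proj("top",D2W(p,[[.066,.04,.087],[.066,-.004,.067]])))
for z in (0.02,.03,.035,.04):
    print(z,[least_squares(lambda q:mk(L,n,[q[0],q[1],z,q[2]]).ravel(),[.55,0,0],loss="soft_l1").x.round(4) for n,L in(("side",S),("top",T))])
# cover fits: footprints corners of top face at z=s+.024
E
```

```text
both [ 0.5646709  -0.08566116  0.0359619  -0.16464672] 7.757231338335444
[[-0.9  0.1]
 [ 0.4 -0. ]
 [ 0.7 -0.3]
 [ 0.4 -1.5]
 [-0.7  0.6]
 [-0.3  2.1]
 [ 0.1 -0.2]
 [ 0.4 -0.6]
 [-1.4  0.9]
 [-0.3 -0.2]
 [-0.  -0.3]
 [ 0.5  0.7]
 [ 2.3 -0.2]
 [-1.5 -0.2]
 [ 0.6  0.4]]
roller [[ 0.63633449 -0.05701976  0.1229619 ]] [[244.39613967 169.68630161]] [[261.56481594 164.18531433]
 [273.91571685 167.15421895]]
side [ 0.58138944 -0.11348145  0.01090699 -0.16509272] 2.6564624397600096
top [ 0.56925843 -0.08613205  0.00849232 -0.15895772] 2.1094930512463606
0.02 [array([ 0.5753, -0.1037, -0.1666]), array([ 0.5674, -0.0855, -0.1589])]
0.03 [array([ 0.5687, -0.0929, -0.168 ]), array([ 0.5658, -0.0851, -0.1589])]
0.035 [array([ 0.5654, -0.0876, -0.1686]), array([ 0.565 , -0.0848, -0.1589])]
0.04 [array([ 0.5621, -0.0822, -0.169 ]), array([ 0.5642, -0.0846, -0.1591])]
```

```bash
python3 - <<'E'
from h import *
for z in (.045,.055,.06):
    a=onz("top",(168.1,180.3),z);b=onz("top",(160.1,162.2),z)
    # side, k=12 off 150,230: top-face corners
    f=lambda u,v:(150+u/12-.5,230+v/12-.5)
    A=onz("side",f(450,240),z); B=onz("side",f(150,215),z)
    print(z,"top mid",(a+b)/2,np.degrees(np.arctan2(*(b-a)[::-1])),np.linalg.norm(b-a)," side mid",(A+B)/2,np.degrees(np.arctan2(*(B-A)[::-1])),np.linalg.norm(B-A))
q=r.get_state()["q"]
from scipy.spatial.transform import Rotation as R
print(R.from_quat(r.get_state()["eef_rot"]).as_matrix().round(3))
fs=[]
for i in range(10):
    vision.snapshot("top"); s=r.get_state(); fs.append(s["contact_force"])
print(np.array(fs).round(2),s["clock"], s["tool_pos"])
E
```

```text
0.045 top mid [0.63273232 0.29519534] 24.029159336063604 0.073843315008829  side mid [0.63808086 0.28430421] 29.18139762437399 0.07265794278324117
0.055 top mid [0.63080679 0.29311336] 24.029159336063596 0.07334623823493308  side mid [0.63079045 0.29127033] 29.181397624373894 0.07194257759930754
0.06 top mid [0.62984402 0.29207237] 24.029159336063547 0.07309769984798498  side mid [0.62714525 0.29475339] 29.181397624373723 0.0715848950073409
[[ 0.32  -0.947  0.   ]
 [-0.947 -0.32  -0.   ]
 [ 0.     0.    -1.   ]]
[[-0.29 -0.1  -0.07]
 [ 0.13  0.37 -0.1 ]
 [ 0.15  0.79 -0.13]
 [ 0.31 -0.19 -0.78]
 [-0.93  0.58 -0.15]
 [ 0.27 -0.55 -0.52]
 [-0.16  0.12  0.24]
 [ 0.11  0.04 -0.17]
 [ 0.35 -0.5   0.5 ]
 [-0.33 -0.1  -0.67]] 2.4 [ 0.20006777 -0.59214442  0.24974933]
```

```bash
cat >> h.py <<'E'
from scipy.spatial.transform import Rotation as R
def st(k=1):
    P_=[];F=[]
    for i in range(k):
        s=r.get_state(); P_.append(s["tool_pos"]);F.append(s["contact_force"])
        if i<k-1: vision.snapshot("top")
    M=R.from_quat(s["eef_rot"]).as_matrix()
    return np.mean(P_,0),M,np.mean(F,0),s
def go(target,yaw=None,k=1):
    p,M,F,s=st(k); d=M.T@(np.array(target)-p)*100
    a=np.degrees(np.arctan2(M[1,0],M[0,0])); t=0 if yaw is None else -((yaw-a+180)%360-180)
    print("pos",p.round(4),"xyaw",a.round(1),"F",F.round(2),"open",round(s["opening"],3),"t",round(s["clock"],2),"q",s["q"].round(2),"tilt",M[:,2].round(4))
    print("-> delta_cm",d.round(2),"turn",round(t,1),"rows",np.ceil(max(np.linalg.norm(d)/4.17,abs(t)/7.16)))
E
python3 -c "
from h import *
go((.42,-.43,.36))"
```

```text
pos [ 0.2001 -0.5921  0.2497] xyaw -71.3 F [-0.33 -0.1  -0.67] open 1.0 t 2.4 q [ 1.28  0.69 -0.19  1.57  0.16  0.9  -0.22] tilt [ 1.e-04 -1.e-04 -1.e+00]
-> delta_cm [ -8.32 -26.03 -11.02] turn 0 rows 8.0
```

>>> {"name": "send_rows", "arguments": {
  "series": [
    {"delta_pos": [-1, -3, -4], "turn": 0, "jaw": 0},
    {"delta_pos": [-3, -8, -7], "turn": 0, "jaw": 0},
    {"delta_pos": [-8.3, -26, -11], "turn": 0, "jaw": 0},
    {"delta_pos": [-8.3, -26, -11], "turn": 0, "jaw": 0},
    {"delta_pos": [-8.3, -26, -11], "turn": 0, "jaw": 0},
    {"delta_pos": [-8.3, -26, -11], "turn": 0, "jaw": 0},
    {"delta_pos": [-8.3, -26, -11], "turn": 0, "jaw": 0},
    {"delta_pos": [-8.3, -26, -11], "turn": 0, "jaw": 0}
  ]
}}

```text
clock: 3.07
tool_pos: [0.4275, -0.4243, 0.3618]
eef_rot: [0.816, -0.579, 0.003, -0.003]
contact_force: [0.6, -0.0, -0.1]
opening: 0.997
```

>>> {"name": "send_rows", "arguments": {
  "series": [
    {"delta_pos": [-21.4, -24.1, 0], "turn": 0, "jaw": 0},
    {"delta_pos": [-21.4, -24.1, 0], "turn": 0, "jaw": 0},
    {"delta_pos": [-21.4, -24.1, 0], "turn": 0, "jaw": 0},
    {"delta_pos": [-21.4, -24.1, 0], "turn": 0, "jaw": 0},
    {"delta_pos": [-21.4, -24.1, 0], "turn": 0, "jaw": 0},
    {"delta_pos": [-21.4, -24.1, 0], "turn": 0, "jaw": 0},
    {"delta_pos": [-21.4, -24.1, 0], "turn": 0, "jaw": 0},
    {"delta_pos": [-21.4, -24.1, 0], "turn": 0, "jaw": 0}
  ]
}}

```text
clock: 3.73
tool_pos: [0.5811, -0.146, 0.3598]
eef_rot: [0.814, -0.581, -0.0, -0.001]
contact_force: [0.3, 0.3, -0.3]
opening: 1.001
```

```bash
python3 -c "
from h import *
go((.6,.1,.36),-64)"
```

```text
pos [ 0.5811 -0.146   0.3598] xyaw -71.1 F [ 0.34  0.3  -0.29] open 1.001 t 3.73 q [ 0.3   0.55 -0.22  1.49  0.12  1.12 -1.19] tilt [ 0.001  0.002 -1.   ]
-> delta_cm [-22.66  -9.75   0.04] turn -7.1 rows 6.0
```

>>> {"name": "send_rows", "arguments": {
  "series": [
    {"delta_pos": [-22.6, -9.8, 0], "turn": -3, "jaw": 0},
    {"delta_pos": [-22.6, -9.8, 0], "turn": -7, "jaw": 0},
    {"delta_pos": [-22.6, -9.8, 0], "turn": -7, "jaw": 0},
    {"delta_pos": [-22.6, -9.8, 0], "turn": -7, "jaw": 0},
    {"delta_pos": [-22.6, -9.8, 0], "turn": -7, "jaw": 0},
    {"delta_pos": [-22.6, -9.8, 0], "turn": -7, "jaw": 0},
    {"delta_pos": [-22.6, -9.8, 0], "turn": -7, "jaw": 0}
  ]
}}

```text
clock: 4.32
tool_pos: [0.5991, 0.1068, 0.3598]
eef_rot: [0.85, -0.526, -0.002, -0.004]
contact_force: [-0.1, 0.9, -0.1]
opening: 0.998
```

>>> {"name": "send_rows", "arguments": {
  "series": [
    {"delta_pos": [-15.9, -11.2, 21], "turn": 0, "jaw": 0},
    {"delta_pos": [-15.9, -11.2, 21], "turn": 0, "jaw": 0},
    {"delta_pos": [-15.9, -11.2, 21], "turn": 0, "jaw": 0},
    {"delta_pos": [-15.9, -11.2, 21], "turn": 0, "jaw": 0},
    {"delta_pos": [-15.9, -11.2, 21], "turn": 0, "jaw": 0},
    {"delta_pos": [-15.9, -11.2, 21], "turn": 0, "jaw": 0},
    {"delta_pos": [-15.9, -11.2, 21], "turn": 0, "jaw": 0},
    {"delta_pos": [-15.9, -11.2, 21], "turn": 0, "jaw": 0}
  ]
}}

```text
clock: 4.98
tool_pos: [0.6274, 0.2927, 0.1429]
eef_rot: [0.849, -0.529, -0.005, 0.002]
contact_force: [-1.5, -0.2, -0.9]
opening: 0.998
```

```bash
python3 - <<'E'
from h import *
go((.631,.292,.10),-64,3)
for n,x,y in(("side",120,190),("top",120,130)):
    im=vision.snapshot(n); cv2.imwrite(f"pics/a_{n}.png",cv2.resize(im[y:y+100,x:x+100],None,fx=6,fy=6,interpolation=2))
p,M,F,s=st()
for n in("side","top"): print(n,proj(n,[p,p+M[:,2]*.011,p+M[:,0]*.044+M[:,2]*.011,p-M[:,0]*.044+M[:,2]*.011]).round(1).tolist())
E
```

```text
pos [0.6293 0.2899 0.1456] xyaw -64.2 F [-0.52  0.16 -0.43] open 0.999 t 5.08 q [-0.39  0.9  -0.21  1.42  0.21  0.85 -1.79] tilt [-0.0027 -0.0011 -1.    ]
-> delta_cm [-0.11 -0.26  4.55] turn -0.2 rows 2.0
side [[172.4, 221.9], [172.7, 224.8], [177.1, 214.4], [168.0, 235.8]]
top [[160.6, 165.2], [161.3, 165.8], [173.0, 160.1], [149.6, 171.5]]
```

View pics/a_side.png

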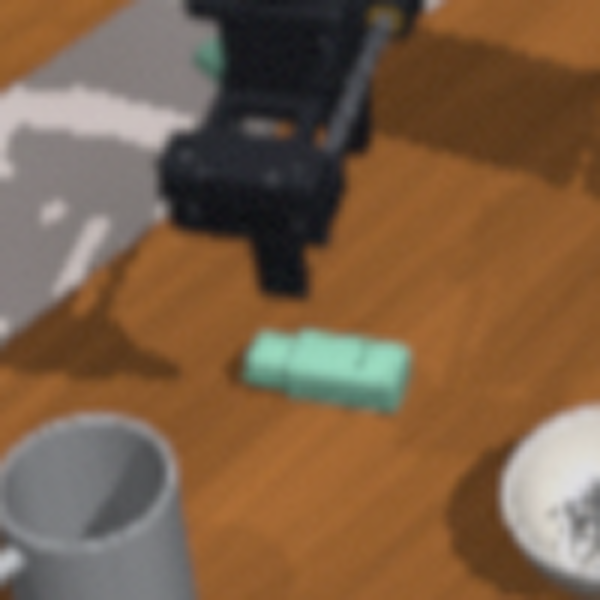

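View pics/a_top.png

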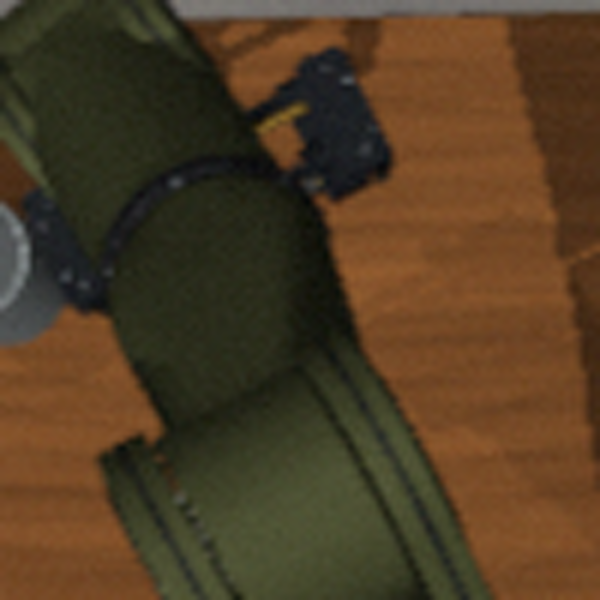

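>>> {"name": "send_rows", "arguments": {
  "series": [
    {"delta_pos": [-0.1, -0.25, 3], "turn": 0, "jaw": 0},
    {"delta_pos": [-0.1, -0.25, 6], "turn": 0, "jaw": 0},
    {"delta_pos": [-0.1, -0.25, 8], "turn": 0, "jaw": 0},
    {"delta_pos": [-0.1, -0.25, 8.9], "turn": 0, "jaw": 0},
    {"delta_pos": [-0.1, -0.25, 8.9], "turn": 0, "jaw": 0},
    {"delta_pos": [-0.1, -0.25, 8.9], "turn": 0, "jaw": 0}
  ]
}}

```text
clock: 5.68
tool_pos: [0.6354, 0.2882, 0.0623]
eef_rot: [0.846, -0.533, 0.001, -0.001]
contact_force: [-0.0, 0.6, 0.7]
opening: 0.999
```

>>> {"name": "send_rows", "arguments": {
  "series": [
    {"delta_pos": [0, 0, 0.2], "turn": 0, "jaw": 0},
    {"delta_pos": [0, 0, 0.4], "turn": 0, "jaw": 0},
    {"delta_pos": [0, 0, 0.4], "turn": 0, "jaw": 0}
  ]
}}

```text
clock: 5.93
tool_pos: [0.6347, 0.289, 0.0578]
eef_rot: [0.846, -0.532, 0.001, -0.001]
contact_force: [0.1, -0.2, 1.1]
opening: 1.0
```

>>> {"name": "send_rows", "arguments": {
  "series": [
    {"delta_pos": [0, 0, 0.2], "turn": 0, "jaw": 0},
    {"delta_pos": [0, 0, 0.3], "turn": 0, "jaw": 0},
    {"delta_pos": [0, 0, 0.3], "turn": 0, "jaw": 0}
  ]
}}

```text
clock: 6.18
tool_pos: [0.6339, 0.2889, 0.0536]
eef_rot: [0.847, -0.532, -0.0, 0.0]
contact_force: [-0.9, -0.6, 0.4]
opening: 0.999
```

```bash
python3 - <<'E'
from h import *
for i in range(3): go((.631,.292,.047),-64,2)
im=vision.snapshot("side"); cv2.imwrite("pics/b_side.png",cv2.resize(im[205:285,130:220],None,fx=7,fy=7,interpolation=2))
E
```

```text
pos [0.6339 0.2889 0.0536] xyaw -64.3 F [-0.52 -0.04  0.52] open 0.999 t 6.23 q [-0.4   1.03 -0.18  1.44  0.24  0.69 -1.81] tilt [-1.e-04 -2.e-04 -1.e+00]
-> delta_cm [-0.41  0.13  0.66] turn -0.3 rows 1.0
pos [0.634  0.2889 0.0536] xyaw -64.3 F [0.14 0.44 0.42] open 1.001 t 6.28 q [-0.4   1.03 -0.18  1.44  0.24  0.69 -1.81] tilt [-1.e-04 -1.e-04 -1.e+00]
-> delta_cm [-0.41  0.13  0.66] turn -0.3 rows 1.0
pos [0.634  0.2889 0.0537] xyaw -64.3 F [0.04 0.07 0.5 ] open 1.001 t 6.33 q [-0.4   1.03 -0.18  1.44  0.24  0.69 -1.81] tilt [ 0.e+00 -1.e-04 -1.e+00]
-> delta_cm [-0.41  0.14  0.67] turn -0.3 rows 1.0
```

View pics/b_side.png

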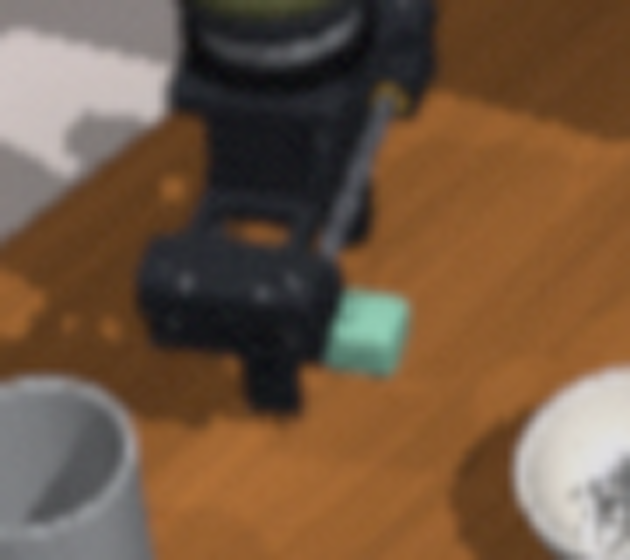

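>>> {"name": "send_rows", "arguments": {
  "series": [
    {"delta_pos": [-0.4, 0.1, 0.2], "turn": 0, "jaw": 0},
    {"delta_pos": [-0.4, 0.1, 0.4], "turn": 0, "jaw": 0},
    {"delta_pos": [-0.4, 0.1, 0.5], "turn": 0, "jaw": 0},
    {"delta_pos": [-0.4, 0.1, 0.5], "turn": 0, "jaw": 0}
  ]
}}

```text
clock: 6.72
tool_pos: [0.631, 0.2921, 0.0482]
eef_rot: [0.847, -0.532, -0.0, 0.0]
contact_force: [0.7, -0.5, 0.8]
opening: 1.0
```

>>> {"name": "send_rows", "arguments": {
  "series": [
    {"delta_pos": [0, 0, 0.2], "turn": 0, "jaw": 0},
    {"delta_pos": [0, 0, 0.2], "turn": 0, "jaw": 0}
  ]
}}

```text
clock: 6.88
tool_pos: [0.6313, 0.2918, 0.0463]
eef_rot: [0.846, -0.532, -0.0, 0.0]
contact_force: [-0.8, -0.1, -0.1]
opening: 0.996
```

>>> {"name": "send_rows", "arguments": {
  "series": [
    {"delta_pos": [0, 0, 0.2], "turn": 0, "jaw": 0},
    {"delta_pos": [0, 0, 0.2], "turn": 0, "jaw": 0}
  ]
}}

```text
clock: 7.05
tool_pos: [0.6317, 0.292, 0.0456]
eef_rot: [0.846, -0.532, 0.0, -0.0]
contact_force: [-2.2, -1.1, 5.3]
opening: 1.0
```

>>> {"name": "send_rows", "arguments": {
  "series": [
    {"delta_pos": [0, 0, -0.4], "turn": 0, "jaw": 0},
    {"delta_pos": [0, 0, -0.4], "turn": 0, "jaw": 0.5},
    {"delta_pos": [0, 0, -0.4], "turn": 0, "jaw": 0.8},
    {"delta_pos": [0, 0, -0.4], "turn": 0, "jaw": 0.8},
    {"delta_pos": [0, 0, -0.4], "turn": 0, "jaw": 0.8},
    {"delta_pos": [0, 0, -0.4], "turn": 0, "jaw": 0.8},
    {"delta_pos": [0, 0, -0.4], "turn": 0, "jaw": 0.8}
  ],
  "force": 12
}}

```text
clock: 7.63
tool_pos: [0.6313, 0.292, 0.0485]
eef_rot: [0.847, -0.532, -0.0, 0.0]
contact_force: [-0.7, 0.2, 0.2]
opening: 0.57
```

```bash
python3 - <<'E'
from h import *
go((.631,.292,.17),-64,2)
im=vision.snapshot("side"); cv2.imwrite("pics/c1_side.png",cv2.resize(im[205:285,130:220],None,fx=7,fy=7,interpolation=2))
E
```

```text
pos [0.6313 0.292  0.0485] xyaw -64.3 F [-0.27 -0.03  0.35] open 0.523 t 7.68 q [-0.41  1.03 -0.18  1.45  0.24  0.68 -1.82] tilt [-1.e-04 -1.e-04 -1.e+00]
-> delta_cm [-1.000e-02  3.000e-02 -1.215e+01] turn -0.3 rows 3.0
```

View pics/c1_side.png

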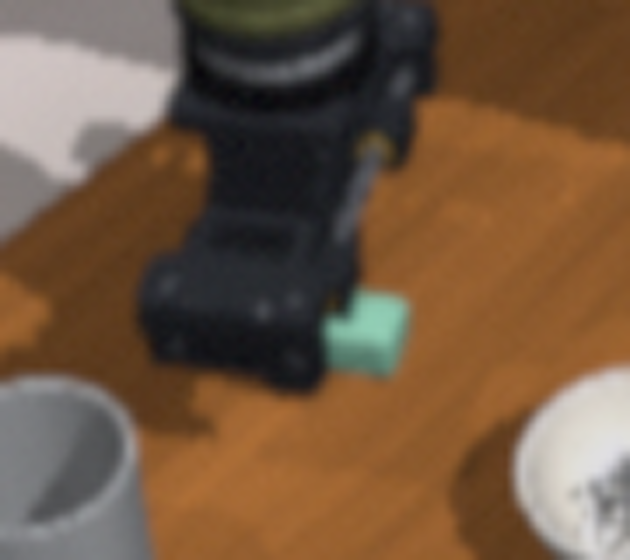

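Fingers are still closing (about 0.8/s); the cover sits between them, around crop (370,335). I'll keep closing.

>>> {"name": "send_rows", "arguments": {
  "series": [
    {"delta_pos": [0, 0, 0], "turn": 0, "jaw": 0.8},
    {"delta_pos": [0, 0, 0], "turn": 0, "jaw": 0.8},
    {"delta_pos": [0, 0, 0], "turn": 0, "jaw": 0.8},
    {"delta_pos": [0, 0, 0], "turn": 0, "jaw": 0.8},
    {"delta_pos": [0, 0, 0], "turn": 0, "jaw": 0.8}
  ]
}}

```text
clock: 8.15
tool_pos: [0.6314, 0.292, 0.0487]
eef_rot: [0.847, -0.532, 0.0, 0.0]
contact_force: [-0.1, 0.1, 0.7]
opening: 0.317
```

>>> {"name": "send_rows", "arguments": {
  "series": [
    {"delta_pos": [0, 0, -4], "turn": 0, "jaw": 0.8},
    {"delta_pos": [0, 0, -8], "turn": 0, "jaw": 0.8},
    {"delta_pos": [0, 0, -12], "turn": 0, "jaw": 0.8},
    {"delta_pos": [0, 0, -15], "turn": 0, "jaw": 0.8},
    {"delta_pos": [0, 0, -18], "turn": 0, "jaw": 0.8},
    {"delta_pos": [0, 0, -18], "turn": 0, "jaw": 0.8}
  ]
}}

```text
clock: 8.65
tool_pos: [0.6348, 0.294, 0.2362]
eef_rot: [0.846, -0.533, 0.003, -0.006]
contact_force: [1.0, 0.4, 0.4]
opening: 0.321
```

```bash
python3 - <<'E'
from h import *
p=np.load("dryer.npy"); p[2]=.035; p[:2]=[.565,-.0855]; p[3]=-.163; np.save("dryer2.npy",p)
print("tray tgt",D2W(p,[[-.042,0,.018]]),"roller",D2W(p,[[.066,.04,.087]]))
t=D2W(p,[[-.042,0,0]])[0]
go((t[0],t[1],.24),-9.3,1)
im=vision.snapshot("side"); cv2.imwrite("pics/d_side.png",im)
E
```

```text
tray tgt [[ 0.52355671 -0.07868427  0.053     ]] roller [[ 0.63661633 -0.05674063  0.122     ]]
pos [0.6348 0.294  0.2362] xyaw -64.4 F [0.99 0.36 0.37] open 0.321 t 8.65 q [-0.39  0.81 -0.22  1.34  0.19  1.   -1.77] tilt [ 0.0112  0.0062 -0.9999]
-> delta_cm [28.79 26.14 -0.74] turn -55.1 rows 10.0
```

View pics/d_side.png

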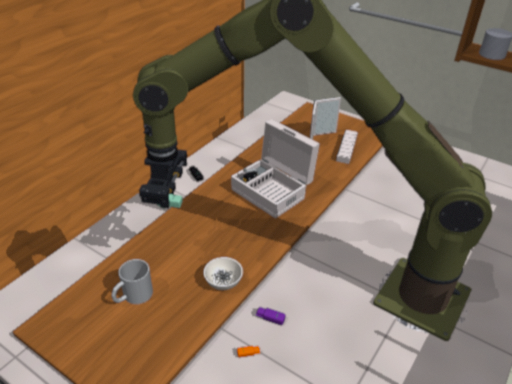

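>>> {"name": "send_rows", "arguments": {
  "series": [
    {"delta_pos": [3, 3, -3], "turn": -7, "jaw": 0.8},
    {"delta_pos": [28.8, 26.1, -3], "turn": -14, "jaw": 0.8},
    {"delta_pos": [28.8, 26.1, -3], "turn": -21, "jaw": 0.8},
    {"delta_pos": [28.8, 26.1, -3], "turn": -28, "jaw": 0.8},
    {"delta_pos": [28.8, 26.1, -3], "turn": -35, "jaw": 0.8},
    {"delta_pos": [28.8, 26.1, -3], "turn": -42, "jaw": 0.8},
    {"delta_pos": [28.8, 26.1, -3], "turn": -49, "jaw": 0.8},
    {"delta_pos": [28.8, 26.1, -3], "turn": -55, "jaw": 0.8}
  ]
}}

```text
clock: 9.37
tool_pos: [0.5368, -0.022, 0.2565]
eef_rot: [0.997, -0.078, -0.001, 0.0]
contact_force: [0.8, 0.8, -0.4]
opening: 0.32
```

```bash
python3 - <<'E'
from h import *
go((.5236,-.0787,.16),-9.3,1)
E
```

```text
pos [ 0.5368 -0.022   0.2565] xyaw -9.0 F [ 0.8   0.85 -0.39] open 0.32 t 9.37 q [ 0.29  0.61 -0.54  1.81  0.41  0.84 -0.61] tilt [-2.4e-03 -2.0e-04 -1.0e+00]
-> delta_cm [-0.4   5.8   9.65] turn 0.3 rows 3.0
```

>>> {"name": "send_rows", "arguments": {
  "series": [
    {"delta_pos": [-0.4, 4, 0], "turn": 0, "jaw": 0.8},
    {"delta_pos": [-0.4, 5.8, 4], "turn": 0, "jaw": 0.8},
    {"delta_pos": [-0.4, 5.8, 7], "turn": 0, "jaw": 0.8},
    {"delta_pos": [-0.4, 5.8, 9.6], "turn": 0, "jaw": 0.8},
    {"delta_pos": [-0.4, 5.8, 9.6], "turn": 0, "jaw": 0.8},
    {"delta_pos": [-0.4, 5.8, 9.6], "turn": 0, "jaw": 0.8}
  ]
}}

```text
clock: 9.87
tool_pos: [0.5239, -0.0763, 0.1604]
eef_rot: [0.997, -0.081, -0.002, -0.0]
contact_force: [0.3, -0.2, 1.2]
opening: 0.321
```

```bash
python3 - <<'E'
from h import *
st(3)
go((.5236,-.0787,.072),-9.3,1)
for n,(x,y,w,h) in {"side":(200,100,130,130),"top":(200,120,130,110)}.items():
    im=vision.snapshot(n); cv2.imwrite(f"pics/e_{n}.png",cv2.resize(im[y:y+h,x:x+w],None,fx=4.5,fy=4.5,interpolation=2))
E
```

```text
pos [ 0.526  -0.0759  0.1626] xyaw -9.3 F [-0.49  0.03 -0.34] open 0.316 t 9.97 q [ 0.33  0.73 -0.45  1.92  0.53  0.61 -0.63] tilt [ 1.5e-03  4.0e-04 -1.0e+00]
-> delta_cm [-0.2   0.32  9.06] turn 0.0 rows 3.0
```

View pics/e_side.png

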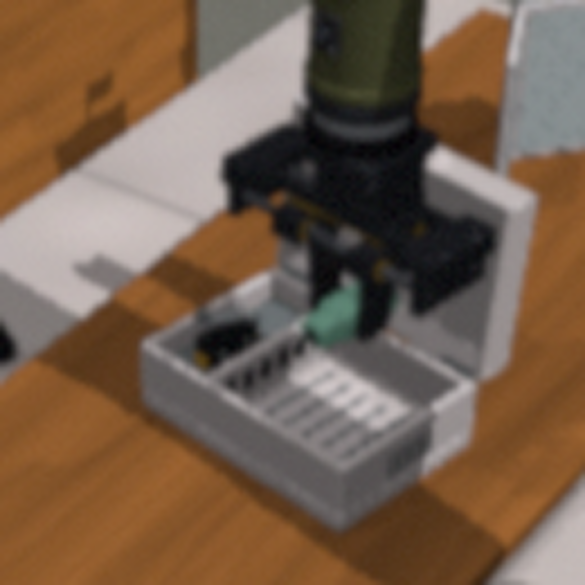

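View pics/e_top.png

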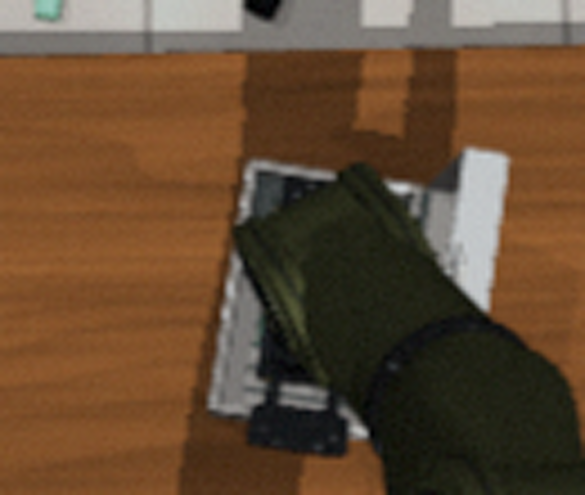

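>>> {"name": "send_rows", "arguments": {
  "series": [
    {"delta_pos": [-0.2, 0.1, 2], "turn": 0, "jaw": 0.8},
    {"delta_pos": [-0.2, 0.1, 4], "turn": 0, "jaw": 0.8},
    {"delta_pos": [-0.2, 0.1, 5], "turn": 0, "jaw": 0.8},
    {"delta_pos": [-0.2, 0.1, 5], "turn": 0, "jaw": 0.8}
  ]
}}

```text
clock: 10.4
tool_pos: [0.5225, -0.0771, 0.1109]
eef_rot: [0.997, -0.081, -0.001, 0.0]
contact_force: [0.3, 0.7, -1.0]
opening: 0.318
```

```bash
python3 - <<'E'
from h import *
st(2)
go((.5236,-.0787,.070),-9.3,1)
for n,(x,y,w,h) in {"side":(200,50,150,180)}.items():
    im=vision.snapshot(n); cv2.imwrite(f"pics/f_{n}.png",cv2.resize(im[y:y+h,x:x+w],None,fx=3.3,fy=3.3,interpolation=2))
E
```

```text
pos [ 0.5231 -0.0771  0.1118] xyaw -9.3 F [0.42 0.43 0.29] open 0.317 t 10.45 q [ 0.29  0.8  -0.38  1.96  0.6   0.49 -0.69] tilt [-4.e-04 -2.e-04 -1.e+00]
-> delta_cm [0.08 0.15 4.18] turn -0.0 rows 2.0
```

View pics/f_side.png

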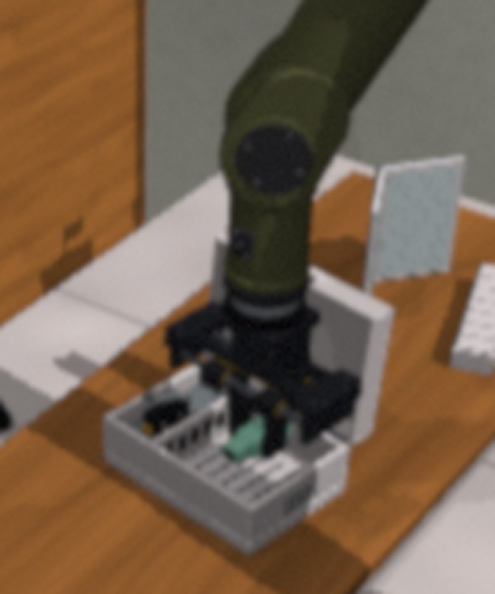

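>>> {"name": "send_rows", "arguments": {
  "series": [
    {"delta_pos": [0.1, 0, 1.5], "turn": 0, "jaw": 0.8},
    {"delta_pos": [0.1, 0, 2.5], "turn": 0, "jaw": 0.8},
    {"delta_pos": [0.1, 0, 3.2], "turn": 0, "jaw": 0.8},
    {"delta_pos": [0.1, 0, 3.2], "turn": 0, "jaw": 0.8}
  ]
}}

```text
clock: 10.83
tool_pos: [0.5236, -0.0774, 0.0789]
eef_rot: [0.997, -0.081, -0.001, 0.0]
contact_force: [-0.0, -0.2, -0.5]
opening: 0.318
```

>>> {"name": "send_rows", "arguments": {
  "series": [
    {"delta_pos": [0, 0, 0.3], "turn": 0, "jaw": 0.8},
    {"delta_pos": [0, 0, 0.6], "turn": 0, "jaw": 0.8},
    {"delta_pos": [0, 0, 0.6], "turn": 0, "jaw": 0.8},
    {"delta_pos": [0, 0, 0.6], "turn": 0, "jaw": 0.8}
  ]
}}

```text
clock: 11.17
tool_pos: [0.5241, -0.0775, 0.0738]
eef_rot: [0.997, -0.081, 0.0, 0.0]
contact_force: [-0.1, -1.1, -1.3]
opening: 0.318
```

```bash
python3 - <<'E'
from h import *
st(2)
go((.5236,-.0787,.068),-9.3,2)
for n,(x,y,w,h) in {"side":(200,100,150,130)}.items():
    im=vision.snapshot(n); cv2.imwrite(f"pics/g_{n}.png",cv2.resize(im[y:y+h,x:x+w],None,fx=4,fy=4,interpolation=2))
E
```

```text
pos [ 0.5242 -0.0774  0.0739] xyaw -9.3 F [ 0.51 -0.41 -0.33] open 0.313 t 11.27 q [ 0.25  0.86 -0.32  1.97  0.65  0.4  -0.73] tilt [ 4.e-04 -0.e+00 -1.e+00]
-> delta_cm [-0.04  0.13  0.59] turn -0.0 rows 1.0
```

View pics/g_side.png

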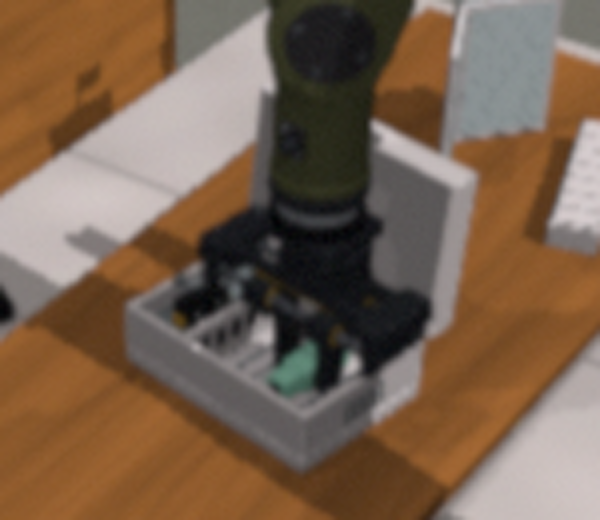

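>>> {"name": "send_rows", "arguments": {
  "series": [
    {"delta_pos": [0, 0, 0.2], "turn": 0, "jaw": 0.8},
    {"delta_pos": [0, 0, 0.4], "turn": 0, "jaw": 0.8},
    {"delta_pos": [0, 0, 0.4], "turn": 0, "jaw": 0.8},
    {"delta_pos": [0, 0, 0.4], "turn": 0, "jaw": 0.8}
  ]
}}

```text
clock: 11.65
tool_pos: [0.524, -0.0774, 0.0695]
eef_rot: [0.997, -0.081, -0.0, 0.0]
contact_force: [-0.3, 0.4, 0.3]
opening: 0.319
```

>>> {"name": "send_rows", "arguments": {
  "series": [
    {"delta_pos": [0, 0, 0], "turn": 0, "jaw": 0.5},
    {"delta_pos": [0, 0, 0], "turn": 0, "jaw": 0.5},
    {"delta_pos": [0, 0, 0], "turn": 0, "jaw": 0.5},
    {"delta_pos": [0, 0, 0], "turn": 0, "jaw": 0.5}
  ]
}}

```text
clock: 11.98
tool_pos: [0.5241, -0.0775, 0.0697]
eef_rot: [0.997, -0.081, 0.0, 0.0]
contact_force: [0.0, -0.0, -0.8]
opening: 0.497
```

>>> {"name": "send_rows", "arguments": {
  "series": [
    {"delta_pos": [0, 0, -3], "turn": 0, "jaw": 0.5},
    {"delta_pos": [0, 0, -7], "turn": 0, "jaw": 0.5},
    {"delta_pos": [0, 0, -11], "turn": 0, "jaw": 0.5},
    {"delta_pos": [0, 0, -14], "turn": 0, "jaw": 1},
    {"delta_pos": [0, 0, -14], "turn": 0, "jaw": 1}
  ]
}}

```text
clock: 12.4
tool_pos: [0.5275, -0.0771, 0.2153]
eef_rot: [0.997, -0.082, 0.005, -0.0]
contact_force: [1.3, 0.4, 0.3]
opening: 0.375
```

```bash
python3 - <<'E'
from h import *
st(2)
go((.6366,-.0567,.22),-9.3,1)
for n,(x,y,w,h) in {"side":(200,100,150,130)}.items():
    im=vision.snapshot(n); cv2.imwrite(f"pics/i_{n}.png",cv2.resize(im[y:y+h,x:x+w],None,fx=4,fy=4,interpolation=2))
E
```

```text
pos [ 0.5261 -0.0774  0.2127] xyaw -9.4 F [ 0.28 -0.16 -0.74] open 0.328 t 12.45 q [ 0.37  0.66 -0.52  1.88  0.47  0.72 -0.58] tilt [ 7.e-03 -5.e-04 -1.e+00]
-> delta_cm [10.57 -3.85 -0.66] turn -0.1 rows 3.0
```

View pics/i_side.png

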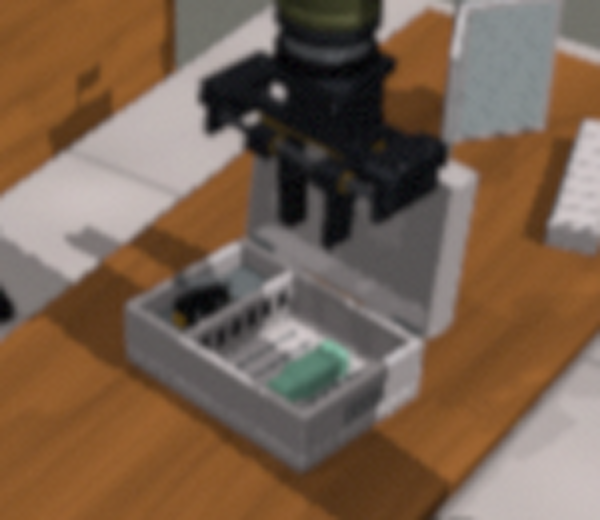

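>>> {"name": "send_rows", "arguments": {
  "series": [
    {"delta_pos": [4, -1.5, 0], "turn": 0, "jaw": 1},
    {"delta_pos": [8, -3, 0], "turn": 0, "jaw": 1},
    {"delta_pos": [10.6, -3.9, 0], "turn": 0, "jaw": 1},
    {"delta_pos": [10.6, -3.9, 2], "turn": 0, "jaw": 1},
    {"delta_pos": [10.6, -3.9, 4], "turn": 0, "jaw": 1},
    {"delta_pos": [10.6, -3.9, 5], "turn": 0, "jaw": 1},
    {"delta_pos": [10.6, -3.9, 5], "turn": 0, "jaw": 1}
  ]
}}

```text
clock: 13.08
tool_pos: [0.632, -0.0565, 0.1553]
eef_rot: [0.997, -0.081, -0.004, 0.001]
contact_force: [-0.2, -0.4, -0.2]
opening: 0.003
```

```bash
python3 - <<'E'
from h import *
st(2)
go((.6366,-.0567,.145),-9.3,2)
for n,(x,y,w,h) in {"side":(215,130,70,70),"top":(230,130,70,70)}.items():
    im=vision.snapshot(n); cv2.imwrite(f"pics/j_{n}.png",cv2.resize(im[y:y+h,x:x+w],None,fx=8,fy=8,interpolation=2))
E
```

```text
pos [ 0.6337 -0.0563  0.1581] xyaw -9.3 F [ 0.68 -0.38  0.38] open 0.009 t 13.18 q [ 0.27  0.85 -0.48  1.6   0.49  0.82 -0.58] tilt [-2.1e-03 -2.0e-04 -1.0e+00]
-> delta_cm [ 0.3 -0.   1.3] turn -0.0 rows 1.0
```

View pics/j_side.png

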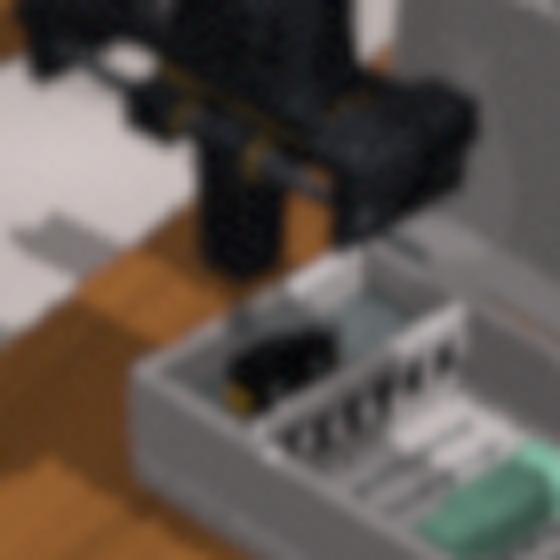

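View pics/j_top.png

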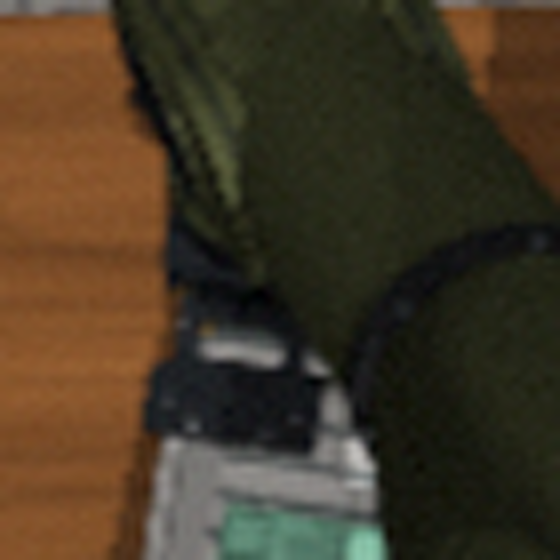

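>>> {"name": "send_rows", "arguments": {
  "series": [
    {"delta_pos": [0.3, 0, 0.7], "turn": 0, "jaw": 1},
    {"delta_pos": [0.3, 0, 1.2], "turn": 0, "jaw": 1},
    {"delta_pos": [0.3, 0, 1.2], "turn": 0, "jaw": 1},
    {"delta_pos": [0.3, 0, 1.2], "turn": 0, "jaw": 1},
    {"delta_pos": [0.3, 0, 1.2], "turn": 0, "jaw": 1}
  ]
}}

```text
clock: 13.7
tool_pos: [0.638, -0.0566, 0.1477]
eef_rot: [0.997, -0.081, 0.0, -0.0]
contact_force: [0.3, 0.3, -0.3]
opening: 0.006
```

```bash
cat >> h.py <<'E'
def fz(k=12,sv=None):
    Z=[];F=[]
    for i in range(k):
        im=vision.snapshot("side"); s=r.get_state(); Z.append(s["tool_pos"]);F.append(s["contact_force"])
    print("t",round(s["clock"],2),"pos",np.mean(Z,0).round(5),"F",np.mean(F,0).round(3),"sd/sqrtn",(np.std(F,0)/k**.5).round(2))
    if sv: cv2.imwrite(sv,cv2.resize(im[130:200,215:285],None,fx=8,fy=8,interpolation=2))
E
python3 -c "
from h import *
fz(14)"
```

```text
t 14.4 pos [ 0.638   -0.05662  0.14778] F [-0.176 -0.145 -0.077] sd/sqrtn [0.12 0.08 0.16]
```

>>> {"name": "send_rows", "arguments": {
  "series": [
    {"delta_pos": [-0.1, 0, 0.4], "turn": 0, "jaw": 1},
    {"delta_pos": [-0.1, 0, 0.7], "turn": 0, "jaw": 1},
    {"delta_pos": [-0.1, 0, 0.7], "turn": 0, "jaw": 1},
    {"delta_pos": [-0.1, 0, 0.7], "turn": 0, "jaw": 1}
  ]
}}

```text
clock: 14.73
tool_pos: [0.6367, -0.0565, 0.1402]
eef_rot: [0.997, -0.081, -0.0, 0.0]
contact_force: [-0.3, 0.6, -0.2]
opening: 0.006
```

```bash
python3 -c "
from h import *
fz(8)"
```

```text
t 15.13 pos [ 0.63702 -0.05645  0.1407 ] F [0.072 0.051 0.071] sd/sqrtn [0.21 0.15 0.08]
```

>>> {"name": "send_rows", "arguments": {
  "series": [
    {"delta_pos": [0, 0, 0.2], "turn": 0, "jaw": 1},
    {"delta_pos": [0, 0, 0.2], "turn": 0, "jaw": 1}
  ]
}}

```text
clock: 15.3
tool_pos: [0.6368, -0.0565, 0.1384]
eef_rot: [0.997, -0.081, -0.0, 0.0]
contact_force: [-0.0, -0.5, -0.3]
opening: 0.006
```

```bash
python3 -c "
from h import *
fz(8)"
```

```text
t 15.7 pos [ 0.63693 -0.05648  0.13862] F [ 0.197  0.037 -0.167] sd/sqrtn [0.22 0.16 0.14]
```

>>> {"name": "send_rows", "arguments": {
  "series": [
    {"delta_pos": [0, 0, 0.2], "turn": 0, "jaw": 1},
    {"delta_pos": [0, 0, 0.2], "turn": 0, "jaw": 1}
  ]
}}

```text
clock: 15.87
tool_pos: [0.6373, -0.056, 0.1367]
eef_rot: [0.997, -0.081, 0.0, -0.0]
contact_force: [0.2, 1.4, 2.2]
opening: 0.006
```

```bash
python3 -c "
from h import *
fz(8,'pics/k1.png')"
```

```text
t 16.27 pos [ 0.63726 -0.05612  0.13687] F [0.429 1.009 1.748] sd/sqrtn [0.13 0.17 0.13]
```

>>> {"name": "send_rows", "arguments": {
  "series": [
    {"delta_pos": [0, 0, 0.2], "turn": 0, "jaw": 1},
    {"delta_pos": [0, 0, 0.4], "turn": 0, "jaw": 1},
    {"delta_pos": [0, 0, 0.4], "turn": 0, "jaw": 1}
  ]
}}

```text
clock: 16.52
tool_pos: [0.6371, -0.0558, 0.1325]
eef_rot: [0.997, -0.081, 0.0, -0.0]
contact_force: [0.8, 2.1, 2.9]
opening: 0.005
```

```bash
python3 -c "
from h import *
fz(8,'pics/k2.png')"
```

```text
t 16.92 pos [ 0.63703 -0.0562   0.1327 ] F [0.547 2.351 3.031] sd/sqrtn [0.16 0.1  0.18]
```

View pics/k2.png

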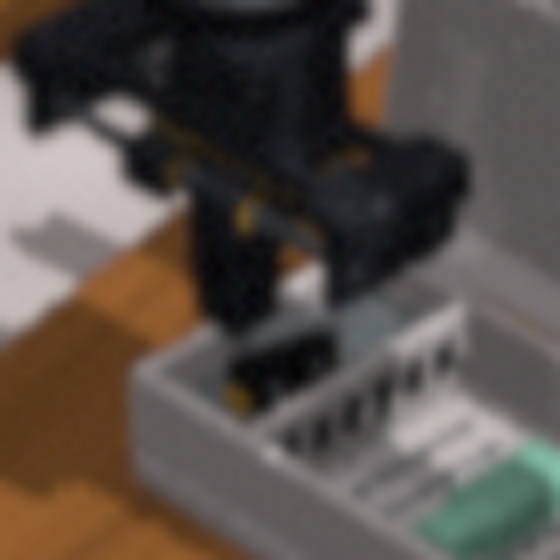

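>>> {"name": "send_rows", "arguments": {
  "series": [
    {"delta_pos": [0, 0, 0.1], "turn": 0, "jaw": 1},
    {"delta_pos": [0, 0, 0.2], "turn": 0, "jaw": 1},
    {"delta_pos": [0, 0, 0.3], "turn": 0, "jaw": 1},
    {"delta_pos": [0, 0, 0.35], "turn": 0, "jaw": 1},
    {"delta_pos": [0, 0, 0.35], "turn": 0, "jaw": 1},
    {"delta_pos": [0, 0, 0.35], "turn": 0, "jaw": 1}
  ]
}}

```text
clock: 17.42
tool_pos: [0.637, -0.0563, 0.1292]
eef_rot: [0.997, -0.081, 0.0, -0.0]
contact_force: [-0.8, 2.8, 3.2]
opening: 0.01
```

```bash
python3 -c "
from h import *
fz(8,'pics/k3.png')"
```

```text
t 17.82 pos [ 0.637   -0.05637  0.12921] F [0.601 2.824 3.678] sd/sqrtn [0.11 0.14 0.14]
```

>>> {"name": "send_rows", "arguments": {
  "series": [
    {"delta_pos": [0, 0, 0], "turn": 0, "jaw": 1},
    {"delta_pos": [0, 0, 0], "turn": 0, "jaw": 1},
    {"delta_pos": [0, 0, 0], "turn": 0, "jaw": 1},
    {"delta_pos": [0, 0, 0], "turn": 0, "jaw": 1},
    {"delta_pos": [0, 0, 0], "turn": 0, "jaw": 1},
    {"delta_pos": [0, 0, 0], "turn": 0, "jaw": 1},
    {"delta_pos": [0, 0, 0], "turn": 0, "jaw": 1},
    {"delta_pos": [0, 0, 0], "turn": 0, "jaw": 1}
  ]
}}

```text
clock: 18.48
tool_pos: [0.6369, -0.0565, 0.1292]
eef_rot: [0.997, -0.081, 0.0, 0.0]
contact_force: [0.6, 4.3, 3.1]
opening: 0.007
```

>>> {"name": "send_rows", "arguments": {
  "series": [
    {"delta_pos": [0, 0, -4], "turn": 0, "jaw": 1},
    {"delta_pos": [0, 0, -8], "turn": 0, "jaw": 1},
    {"delta_pos": [0, 0, -12], "turn": 0, "jaw": 1},
    {"delta_pos": [0, 0, -16], "turn": 0, "jaw": 1},
    {"delta_pos": [0, 0, -20], "turn": 0, "jaw": 1},
    {"delta_pos": [0, 0, -20], "turn": 0, "jaw": 1}
  ]
}}

```text
clock: 18.98
tool_pos: [0.6401, -0.0574, 0.337]
eef_rot: [0.997, -0.083, 0.006, 0.0]
contact_force: [1.1, 0.9, 0.9]
opening: 0.005
```

```bash
python3 - <<'E'
from h import *
go((.6366,-.0567,.22),-9.3,2)
im=vision.snapshot("side"); cv2.imwrite("pics/l_side.png",cv2.resize(im[100:225,215:325],None,fx=4.7,fy=4.7,interpolation=2))
im=vision.snapshot("top"); cv2.imwrite("pics/l_top.png",cv2.resize(im[100:240,215:335],None,fx=4.2,fy=4.2,interpolation=2))
E
```

```text
pos [ 0.6393 -0.0576  0.3351] xyaw -9.5 F [ 0.45  0.87 -0.09] open 0.006 t 19.03 q [ 0.31  0.67 -0.56  1.4   0.37  1.17 -0.46] tilt [ 0.007  -0.0021 -1.    ]
-> delta_cm [-0.36 -0.05 11.5 ] turn -0.2 rows 3.0
```

View pics/l_side.png

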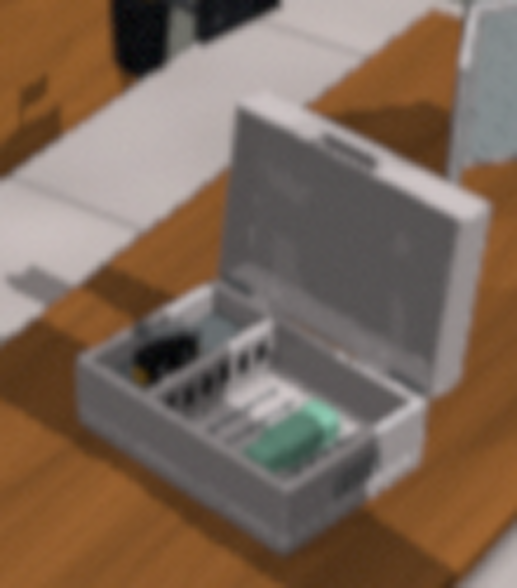

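View pics/l_top.png

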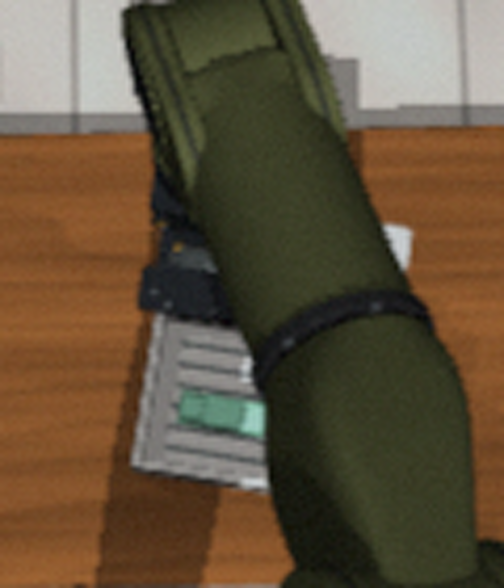

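```bash
python3 - <<'E'
from h import *
from scipy.optimize import least_squares
p=np.load("dryer2.npy")
def L(th,x,s,o): return [x,-.07+s*np.cos(th)-o*np.sin(th),.06+s*np.sin(th)+o*np.cos(th)]
ct=lambda u,v:((u+.5)/6-.5+235,(v+.5)/6-.5+140)
cs=lambda u,v:((u+.5)/5-.5+220,(v+.5)/5-.5+110)
T=[((.1,.14,0),ct(415,78)),((.1,.14,.033),ct(470,88)),((-.1,.14,0),ct(358,455)),((-.1,.14,.033),ct(415,460))]
S=[((.1,.14,0),cs(228,65)),((-.1,.14,0),cs(465,182)),((-.1,.14,.033),cs(495,165)),((.1,.14,.033),cs(258,48))]
def f(v,full=0):
    return np.concatenate([(proj(n,D2W(p,[L(v[0],*k) for k,_ in Q]))-np.array([b for _,b in Q])) for n,Q in(("top",T),("side",S))]).ravel()
o=least_squares(f,[1.7],loss="soft_l1");print(o.x,f(o.x).reshape(-1,2).round(1))
for th in (1.7,1.75,1.8,1.85): print(th,D2W(p,[L(th,0,.14,.033)]),np.array(L(th,0,.14,.033)))
for px_,z in (((395,172),.1),((385,212),.06),((360,180),.18)): print(onz("top",px_,z),W2D(p,np.r_[onz("top",px_,z),z]))
t=D2W(p,[[0,-.185,.0]])[0]
go((t[0],t[1],.335),-9.3)
E
```

```text
[1.67653013] [[-1.  -0.4]
 [-0.  -0.3]
 [ 0.4 -1.1]
 [ 1.2 -0.3]
 [-1.  -1.1]
 [-0.  -0. ]
 [ 0.6  0.2]
 [-0.2 -0.4]]
1.7 [[ 0.54540265 -0.20466244  0.22958121]] [ 0.         -0.12076317  0.19458121]
1.75 [[ 0.54432142 -0.21123694  0.22687591]] [ 0.         -0.12742598  0.19187591]
1.8 [[ 0.54326347 -0.21766981  0.223841  ]] [ 0.         -0.13394527  0.188841  ]
1.85 [[ 0.54223147 -0.22394496  0.22048405]] [ 0.         -0.14030472  0.18548405]
[ 0.60500612 -0.52025668] [[ 0.11002779 -0.42250177  0.065     ]]
[ 0.46986068 -0.48948792] [[-0.02831941 -0.41407214  0.025     ]]
[ 0.56600414 -0.37611726] [[ 0.04815196 -0.28660214  0.145     ]]
pos [ 0.636  -0.0581  0.3282] xyaw -9.4 F [ 0.05 -0.17 -0.24] open 0.009 t 19.13 q [ 0.31  0.67 -0.56  1.4   0.37  1.17 -0.46] tilt [-0.0024 -0.0024 -1.    ]
-> delta_cm [-6.53 22.37 -0.61] turn -0.1 rows 6.0
```

>>> {"name": "send_rows", "arguments": {
  "series": [
    {"delta_pos": [-6.5, 19.9, -0.5], "turn": 0, "jaw": 1},
    {"delta_pos": [-6.5, 19.9, -0.5], "turn": 0, "jaw": 1},
    {"delta_pos": [-6.5, 19.9, -0.5], "turn": 0, "jaw": 1},
    {"delta_pos": [-6.5, 19.9, -0.5], "turn": 0, "jaw": 1},
    {"delta_pos": [-6.5, 19.9, -0.5], "turn": 0, "jaw": 1},
    {"delta_pos": [-6.5, 19.9, -0.5], "turn": 0, "jaw": 1},
    {"delta_pos": [-6.5, 19.9, 3], "turn": 0, "jaw": 1},
    {"delta_pos": [-6.5, 19.9, 5], "turn": 0, "jaw": 1}
  ]
}}

```text
clock: 19.8
tool_pos: [0.5378, -0.2439, 0.2754]
eef_rot: [0.997, -0.083, -0.003, -0.0]
contact_force: [-0.6, 0.5, -0.9]
opening: 0.007
```

```bash
cat >> h.py <<'E'
def god(dx,dy,dz,k=1):
    p=np.load("dryer2.npy"); go(D2W(p,[[dx,dy,dz]])[0],-9.34,k); print("dryer-frame",W2D(p,st()[0]).round(4))
def shot(n,x,y,w,h,k,f):
    im=vision.snapshot(n); cv2.imwrite(f,cv2.resize(im[y:y+h,x:x+w],None,fx=k,fy=k,interpolation=2))
E
python3 - <<'E'
from h import *
st(2)
god(0,-.155,.181)
shot("side",215,60,120,170,3.5,"pics/m_s.png");shot("top",200,120,160,120,4,"pics/m_t.png")
E
```

```text
pos [ 0.5355 -0.2428  0.2715] xyaw -9.4 F [-0.98  0.3  -2.43] open 0.004 t 19.85 q [ 0.66  0.66 -0.56  1.63  0.4   0.98 -0.2 ] tilt [-0.0131  0.003  -0.9999]
-> delta_cm [ 0.43 -0.5   5.55] turn -0.1 rows 2.0
dryer-frame [[-0.0035 -0.16    0.2365]]
```

View pics/m_s.png

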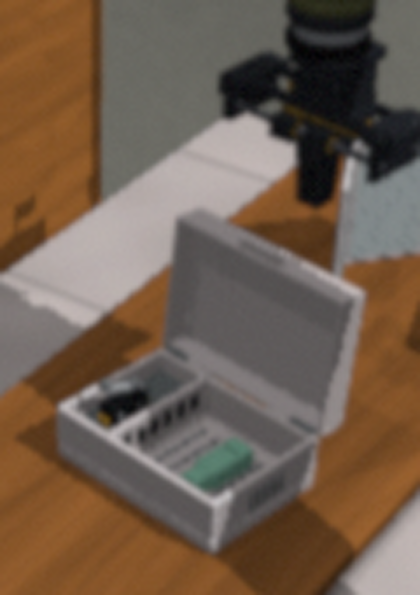

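View pics/m_t.png

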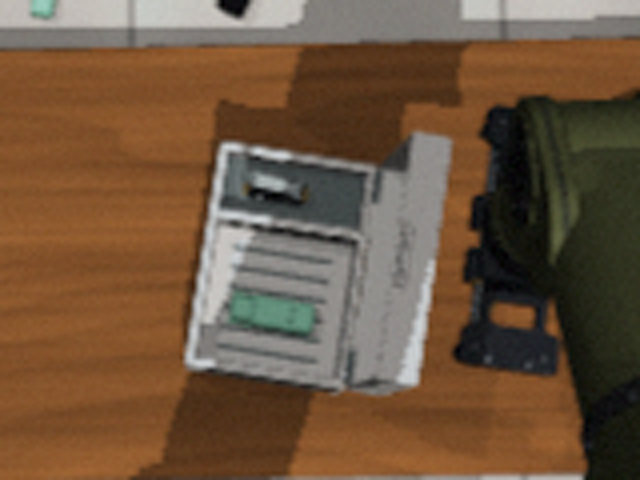

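>>> {"name": "send_rows", "arguments": {
  "series": [
    {"delta_pos": [0.4, -0.3, 2], "turn": 0, "jaw": 1},
    {"delta_pos": [0.4, -0.3, 4], "turn": 0, "jaw": 1},
    {"delta_pos": [0.4, -0.3, 5.5], "turn": 0, "jaw": 1},
    {"delta_pos": [0.4, -0.3, 5.5], "turn": 0, "jaw": 1},
    {"delta_pos": [0.4, -0.3, 5.5], "turn": 0, "jaw": 1}
  ]
}}

```text
clock: 20.37
tool_pos: [0.5451, -0.2398, 0.2244]
eef_rot: [0.997, -0.081, -0.0, 0.0]
contact_force: [-0.0, 1.0, 0.2]
opening: 0.005
```

```bash
python3 - <<'E'
from h import *
st(2)
god(0,-.155,.181,2)
shot("side",215,60,120,170,3.5,"pics/n_s.png")
# arc table: TCP dryer pos for contact corner
for th in (1.7,1.6,1.57,1.45,1.3,1.15,1,.85,.7,.55,.4,.3,.2,.1,.05,0):
    s=.11 if th<1.57 else .14
    y=-.07+s*np.cos(th)-.033*np.sin(th); z=.06+s*np.sin(th)+.033*np.cos(th)
    print(th,"TCP y",round(y-.009,4),"z",round(z+.011,4))
E
```

```text
pos [ 0.5459 -0.24    0.2254] xyaw -9.3 F [-0.24 -0.15  0.56] open 0.004 t 20.47 q [ 0.64  0.72 -0.53  1.67  0.45  0.87 -0.24] tilt [ 2.2e-03 -8.0e-04 -1.0e+00]
-> delta_cm [-0.62 -0.05  0.94] turn 0.0 rows 1.0
dryer-frame [[ 0.0063 -0.1556  0.1906]]
1.7 TCP y -0.1298 z 0.2056
1.6 TCP y -0.1161 z 0.21
1.57 TCP y -0.1119 z 0.211
1.45 TCP y -0.0985 z 0.1842
1.3 TCP y -0.0814 z 0.1858
1.15 TCP y -0.0642 z 0.1849
1 TCP y -0.0473 z 0.1814
0.85 TCP y -0.0312 z 0.1754
0.7 TCP y -0.0161 z 0.1671
0.55 TCP y -0.0025 z 0.1566
0.4 TCP y 0.0095 z 0.1442
0.3 TCP y 0.0163 z 0.135
0.2 TCP y 0.0223 z 0.1252
0.1 TCP y 0.0272 z 0.1148
0.05 TCP y 0.0292 z 0.1095
0 TCP y 0.031 z 0.104
```

View pics/n_s.png

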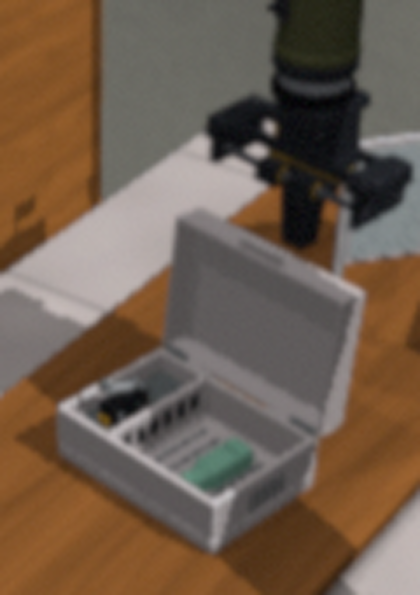

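>>> {"name": "send_rows", "arguments": {
  "series": [
    {"delta_pos": [-0.6, -0.5, 0.7], "turn": 0, "jaw": 1},
    {"delta_pos": [-0.6, -1.5, 0.7], "turn": 0, "jaw": 1},
    {"delta_pos": [-0.6, -2.2, 0.7], "turn": 0, "jaw": 1},
    {"delta_pos": [-0.6, -2.8, 0.7], "turn": 0, "jaw": 1},
    {"delta_pos": [-0.6, -3.4, 0.7], "turn": 0, "jaw": 1},
    {"delta_pos": [-0.6, -4.0, 0.7], "turn": 0, "jaw": 1},
    {"delta_pos": [-0.6, -4.5, 0.7], "turn": 0, "jaw": 1},
    {"delta_pos": [-0.6, -5.0, 0.7], "turn": 0, "jaw": 1}
  ]
}}

```text
clock: 21.18
tool_pos: [0.5476, -0.1903, 0.2177]
eef_rot: [0.997, -0.082, 0.001, 0.001]
contact_force: [0.1, -3.5, 3.6]
opening: 0.004
```

```bash
python3 - <<'E'
from h import *
god(0,-.0985,.184,2)
shot("side",215,60,120,170,3.5,"pics/o_s.png")
E
```

```text
pos [ 0.5478 -0.1894  0.2177] xyaw -9.3 F [-0.35 -3.21  3.74] open 0.006 t 21.23 q [ 0.55  0.71 -0.52  1.73  0.46  0.82 -0.34] tilt [ 1.3e-03 -2.0e-04 -1.0e+00]
-> delta_cm [ 0.02 -0.68 -0.13] turn 0.1 rows 1.0
dryer-frame [[-0.0002 -0.1045  0.1827]]
```

View pics/o_s.png

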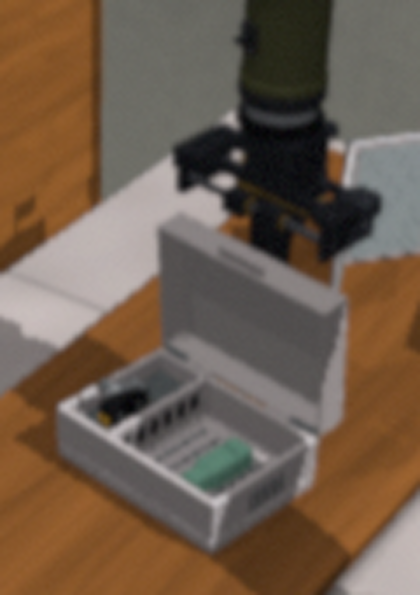

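>>> {"name": "send_rows", "arguments": {
  "series": [
    {"delta_pos": [0, -0.8, -0.2], "turn": 0, "jaw": 1},
    {"delta_pos": [0, -1.6, -0.25], "turn": 0, "jaw": 1},
    {"delta_pos": [0, -2.4, -0.3], "turn": 0, "jaw": 1},
    {"delta_pos": [0, -3.2, -0.3], "turn": 0, "jaw": 1},
    {"delta_pos": [0, -4.0, -0.2], "turn": 0, "jaw": 1},
    {"delta_pos": [0, -4.8, -0.05], "turn": 0, "jaw": 1},
    {"delta_pos": [0, -5.6, 0.1], "turn": 0, "jaw": 1},
    {"delta_pos": [0, -6.4, 0.35], "turn": 0, "jaw": 1}
  ]
}}

```text
clock: 21.95
tool_pos: [0.5576, -0.1255, 0.2135]
eef_rot: [0.997, -0.081, -0.0, -0.0]
contact_force: [1.9, -2.9, 1.3]
opening: 0.01
```

```bash
python3 - <<'E'
from h import *
god(0,-.0312,.1754,2)
shot("side",215,60,120,170,3.5,"pics/p_s.png")
E
```

```text
pos [ 0.5577 -0.1243  0.2133] xyaw -9.2 F [ 1.33 -2.28  0.69] open 0.008 t 22.0 q [ 0.43  0.7  -0.51  1.76  0.45  0.8  -0.46] tilt [-4.0e-04  2.2e-03 -1.0e+00]
-> delta_cm [ 0.1  -0.82  0.29] turn 0.2 rows 1.0
dryer-frame [[-0.0011 -0.0382  0.1781]]
```

View pics/p_s.png

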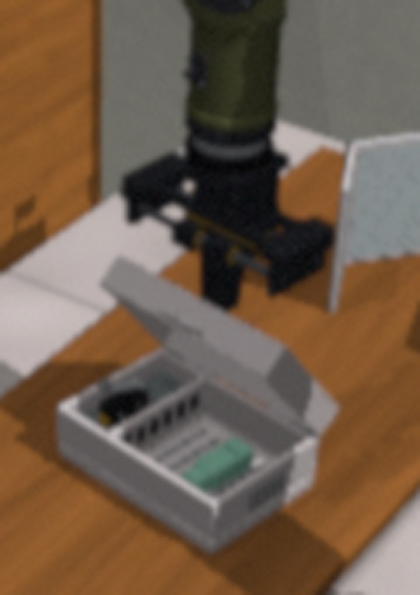

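>>> {"name": "send_rows", "arguments": {
  "series": [
    {"delta_pos": [0, -0.7, 0.25], "turn": 0, "jaw": 1},
    {"delta_pos": [0, -1.5, 0.7], "turn": 0, "jaw": 1},
    {"delta_pos": [0, -2.2, 1.1], "turn": 0, "jaw": 1},
    {"delta_pos": [0, -2.9, 1.6], "turn": 0, "jaw": 1},
    {"delta_pos": [0, -3.6, 2.15], "turn": 0, "jaw": 1},
    {"delta_pos": [0, -4.2, 2.8], "turn": 0, "jaw": 1},
    {"delta_pos": [0, -4.8, 3.4], "turn": 0, "jaw": 1},
    {"delta_pos": [0, -5.2, 3.9], "turn": 0, "jaw": 1}
  ]
}}

```text
clock: 22.72
tool_pos: [0.5664, -0.0739, 0.1739]
eef_rot: [0.997, -0.081, 0.0, -0.0]
contact_force: [0.0, 0.2, 2.2]
opening: 0.003
```

```bash
python3 - <<'E'
from h import *
st(2)
god(0,.0223,.1252,2)
shot("side",215,60,120,170,3.5,"pics/q_s.png")
E
```

```text
pos [ 0.5658 -0.0735  0.1734] xyaw -9.2 F [ 1.2  -0.7   0.26] open 0.004 t 22.82 q [ 0.32  0.75 -0.47  1.8   0.49  0.71 -0.58] tilt [-1.6e-03  9.0e-04 -1.0e+00]
-> delta_cm [ 0.12 -1.03  1.32] turn 0.1 rows 1.0
dryer-frame [[-0.0013  0.0116  0.1386]]
```

View pics/q_s.png

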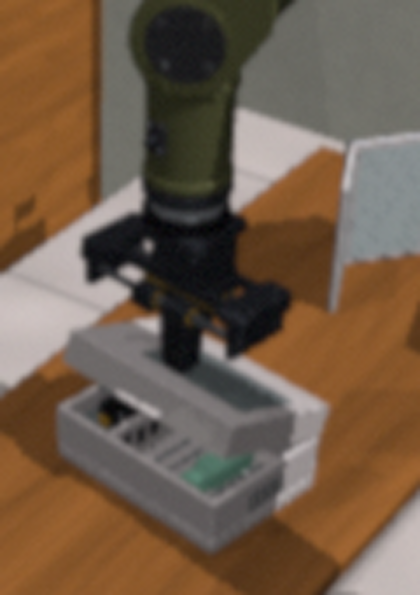

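>>> {"name": "send_rows", "arguments": {
  "series": [
    {"delta_pos": [0.1, -0.5, 0.6], "turn": 0, "jaw": 1},
    {"delta_pos": [0.1, -1.0, 1.2], "turn": 0, "jaw": 1},
    {"delta_pos": [0.1, -1.4, 1.7], "turn": 0, "jaw": 1},
    {"delta_pos": [0.1, -1.8, 2.1], "turn": 0, "jaw": 1},
    {"delta_pos": [0.1, -2.1, 2.4], "turn": 0, "jaw": 1},
    {"delta_pos": [0.1, -2.3, 2.7], "turn": 0, "jaw": 1},
    {"delta_pos": [0.1, -2.4, 2.9], "turn": 0, "jaw": 1},
    {"delta_pos": [0.1, -2.4, 3.1], "turn": 0, "jaw": 1}
  ]
}}

```text
clock: 23.53
tool_pos: [0.571, -0.0509, 0.1437]
eef_rot: [0.997, -0.081, 0.0, -0.0]
contact_force: [-0.5, 2.5, 4.4]
opening: 0.006
```

```bash
python3 - <<'E'
from h import *
st(2)
god(0,.035,.104,3)
shot("side",215,60,120,170,3.5,"pics/r_s.png")
E
```

```text
pos [ 0.5709 -0.051   0.1435] xyaw -9.3 F [-0.24  0.1   0.17] open 0.008 t 23.68 q [ 0.26  0.8  -0.43  1.81  0.52  0.65 -0.64] tilt [ 2.e-04  6.e-04 -1.e+00]
-> delta_cm [-0.03  0.    0.45] turn 0.0 rows 1.0
dryer-frame [[0.0003 0.0348 0.1086]]
```

View pics/r_s.png

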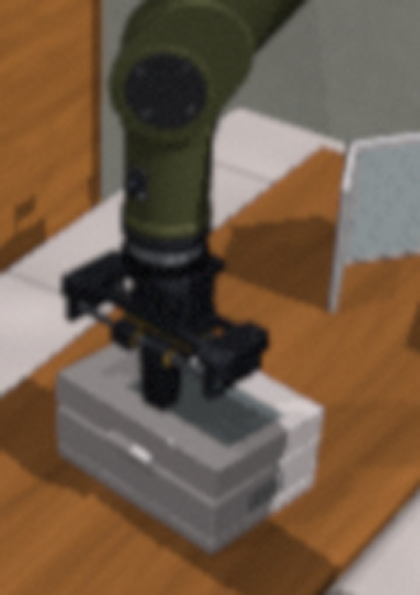

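>>> {"name": "send_rows", "arguments": {
  "series": [
    {"delta_pos": [0, 0, 0.1], "turn": 0, "jaw": 1},
    {"delta_pos": [0, 0, 0.2], "turn": 0, "jaw": 1},
    {"delta_pos": [0, 0, 0.3], "turn": 0, "jaw": 1},
    {"delta_pos": [0, 0, 0.3], "turn": 0, "jaw": 1}
  ]
}}

```text
clock: 24.07
tool_pos: [0.571, -0.0509, 0.1408]
eef_rot: [0.997, -0.081, 0.0, -0.001]
contact_force: [-0.1, 2.7, 3.9]
opening: 0.005
```

>>> {"name": "send_rows", "arguments": {
  "series": [
    {"delta_pos": [0, 0, 0.1], "turn": 0, "jaw": 1},
    {"delta_pos": [0, 0, 0.1], "turn": 0, "jaw": 1},
    {"delta_pos": [0, 0, 0.1], "turn": 0, "jaw": 1}
  ]
}}

```text
clock: 24.32
tool_pos: [0.5712, -0.0508, 0.1398]
eef_rot: [0.997, -0.081, 0.0, -0.001]
contact_force: [-0.4, 3.2, 4.4]
opening: 0.006
```

>>> {"name": "send_rows", "arguments": {
  "series": [
    {"delta_pos": [0, 0, 0.1], "turn": 0, "jaw": 1},
    {"delta_pos": [0, 0, 0.1], "turn": 0, "jaw": 1},
    {"delta_pos": [0, 0, 0.1], "turn": 0, "jaw": 1}
  ]
}}

```text
clock: 24.57
tool_pos: [0.5713, -0.0509, 0.1389]
eef_rot: [0.997, -0.081, 0.0, -0.001]
contact_force: [-1.5, 3.6, 5.1]
opening: 0.006
```

>>> {"name": "send_rows", "arguments": {
  "series": [
    {"delta_pos": [0, 0, 0.1], "turn": 0, "jaw": 1},
    {"delta_pos": [0, 0, 0.1], "turn": 0, "jaw": 1},
    {"delta_pos": [0, 0, 0.1], "turn": 0, "jaw": 1}
  ]
}}

```text
clock: 24.82
tool_pos: [0.5713, -0.0509, 0.1384]
eef_rot: [0.997, -0.081, 0.001, -0.0]
contact_force: [-1.3, 3.2, 8.9]
opening: 0.005
```

>>> {"name": "send_rows", "arguments": {
  "series": [
    {"delta_pos": [0, 0, 0.1], "turn": 0, "jaw": 1},
    {"delta_pos": [0, 0, 0.1], "turn": 0, "jaw": 1},
    {"delta_pos": [0, 0, 0.1], "turn": 0, "jaw": 1}
  ]
}}

```text
clock: 25.07
tool_pos: [0.5713, -0.0509, 0.1382]
eef_rot: [0.997, -0.081, 0.001, -0.0]
contact_force: [-3.8, 4.5, 16.4]
opening: 0.006
```

```bash
python3 -c "
from h import *
fz(4)
shot('side',220,130,90,95,6,'pics/s_s.png')"
```

```text
t 25.27 pos [ 0.57133 -0.05084  0.13829] F [-3.869  3.546 16.68 ] sd/sqrtn [0.19 0.26 0.11]
```

View pics/s_s.png

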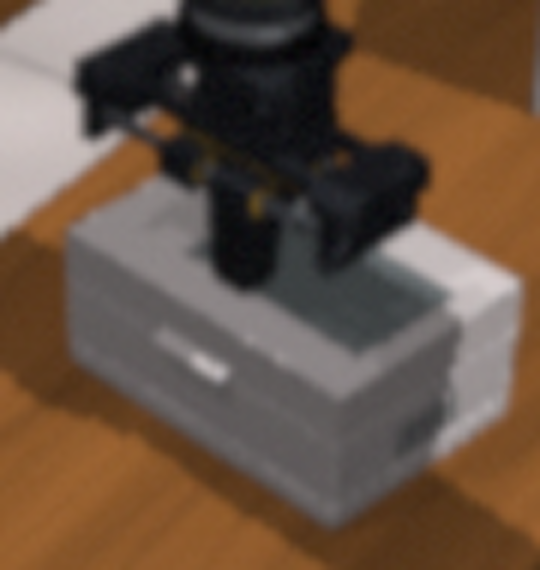

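>>> {"name": "send_rows", "arguments": {
  "series": [
    {"delta_pos": [0, 0, -0.5], "turn": 0, "jaw": 1},
    {"delta_pos": [0, 0, -3], "turn": 0, "jaw": 1},
    {"delta_pos": [0, 0, -7], "turn": 0, "jaw": 1},
    {"delta_pos": [0, 0, -11], "turn": 0, "jaw": 1},
    {"delta_pos": [0, 0, -15], "turn": 0, "jaw": 1},
    {"delta_pos": [0, 0, -19], "turn": 0, "jaw": 1},
    {"delta_pos": [0, 0, -20], "turn": 0, "jaw": 1}
  ]
}}

```text
clock: 25.9
tool_pos: [0.5734, -0.0526, 0.3425]
eef_rot: [0.997, -0.083, 0.005, 0.0]
contact_force: [1.1, 0.0, -0.2]
opening: 0.01
```

```bash
python3 - <<'E'
from h import *
fz(6)
im=vision.snapshot("side"); c=cv2.resize(im[130:225,220:310],None,fx=6,fy=6,interpolation=2)
p=np.load("dryer2.npy")
for z in(.06,.093):
  q=[(.1,.07,z),(-.1,.07,z),(-.1,-.07,z)]
  u=((proj("side",D2W(p,q))-[220,130]+.5)*6-.5).round().astype(np.int32); cv2.polylines(c,[u],False,(0,0,255))
cv2.imwrite("pics/t_s.png",c)
cv2.imwrite("pics/t_full.png",im); cv2.imwrite("pics/t_top.png",vision.snapshot("top"))
E
```

```text
t 26.2 pos [ 0.57082 -0.05284  0.33675] F [-0.379 -0.338 -0.425] sd/sqrtn [0.23 0.2  0.29]
```

View pics/t_s.png

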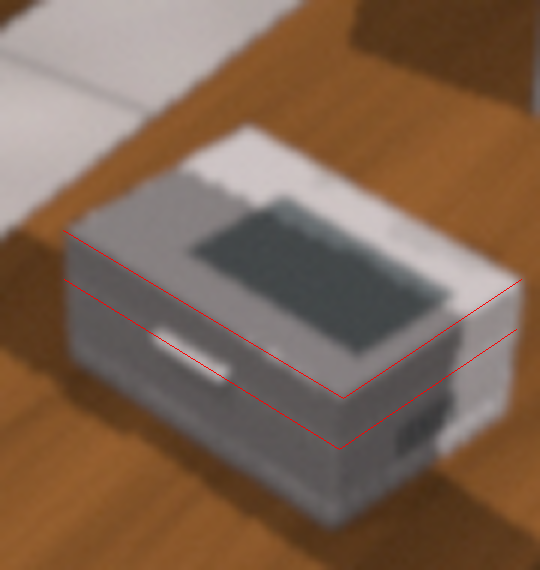

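View pics/t_full.png

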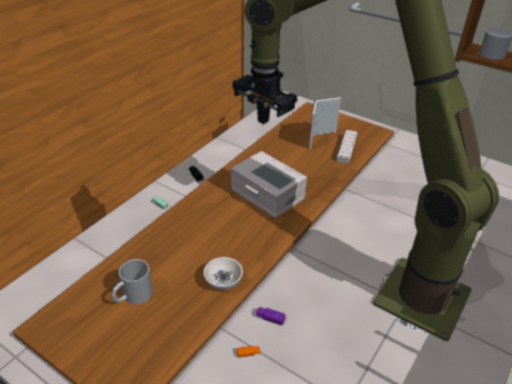

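View pics/t_top.png

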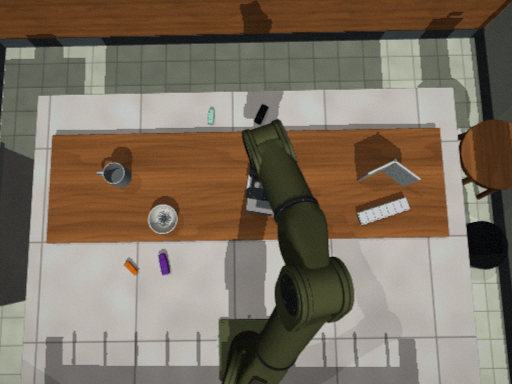

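The lid top edge lies on the predicted shut line (crop row 232 to 398). The bowl, mug, organiser and mirror sit at their starting pixels, and the arm is clear, so I'm handing in.

```bash
python3 -c "
from h import *
print(order.finish_job(), r.get_state()['clock'])"
```

```text
the job is handed in; nothing more can be done
the job is handed in; nothing more can be done
```

The job is done and handed in at about 26 s of the 67 s allowed. I put the larger mint-green cover in the tray, checked the switch with the lid open, then closed the lid.

- **Cover:** it lay flat in the tray in the last pictures before the lid closed.
- **Switch check:** I pressed the roller about 9 mm past first contact, where the click is at 7.2 mm and overtravel starts at 11.9 mm. I held it there for a little over 1 s and lifted straight off. The roller then looked fully up in the picture.
- **How sure the press depth is:** there is no direct click signal. Sideways friction at the roller added to the raw push, about 3.7 N vertical. Corrected for that, it is about 2.8 N, between the 2.3 N click and the 3.2 N overtravel values. Depth alone suggests about 0.2 rad and force alone slightly more, but both fall in the allowed range.
- **Lid:** I pushed it down slowly with 2–5 N until it met its hard stop. The push rose to about 17 N at the stop, with the fingertip at the height expected for a shut lid. After I withdrew, its edge still matched the predicted shut position in the side view.
- **Other things:** the bowl, mug, pill organiser and mirror looked unmoved in both cameras, and the arm was clear of everything.

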